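# Hang the steel bin on the slat rack

## Task

Lift the steel bin out of the narrow wooden storage box by its thick front rim, stand it upright on the open worktop and let go, then take it again across its sides. Hang it about midway along the slat rack: tilt its front up so the upturned lip on its back goes through the upper gap, then rotate it down until the bin hangs level with its back against the slats. Let go, and leave the tin, mug and shaker where they are.

Things in the scene. Friction and masses are not known exactly. Their poses are not given: they have to be found in the camera images.
- rack: Slat rack: fixed upright wooden rack, 270 mm long, 196 mm high, slats facing the robot; origin on the worktop below rack_gap, same axes. Slats are 6 mm thick, front faces at x = 0; from the top: narrow top slat, upper gap (24 mm, open behind), broad slat 80 mm high, lower gap (not used), bottom slat. Two posts behind the slats at y = +-122 mm, on 12 mm high feet reaching 20 mm in front of the slats.
- rack_gap (a point): Point on the FRONT face of the slats, midway along the rack, at the top edge of the broad slat (= bottom edge of the upper gap), 150 mm above the worktop. Axes: x horizontal, into the rack, away from the robot; y along the slats; z up. Slats fill x 0 to 6 mm. Broad slat: z -80 to 0; upper gap: z 0 to 24; top slat: z 24 to 46 mm.
- storage_box_center (a point): Fixed wooden storage box holding the bin at the start, 108 (x) by 76 mm, open on top, floor 6 mm. Side walls (y = +-35 mm, 84 mm high) cover the bin's sides to 2 mm under its rim, 4 mm play; end wall at +x 60 mm high, at -x (robot side) 20 mm. Point: box centre, 42 mm above the worktop; x along the box away from the robot, z up.
- bin_center (a point): Open hollow steel bin, about 0.18 kg, 90 deep (x) by 58 wide (y) by 80 mm high (z), walls 3 to 4 mm. Point: centre of that block, 40 mm above its underside. +x to its back (lip side), z up. Its flat sides are gripped 58 mm across. Front rim: bar 10 mm thick (x -45 to -35), full width, z +18 to +40 mm. At the start upright in the box, front to the robot.
- bin_lip (a point): Point on the bin's back face under the lip, at (45, 0, 36) mm from bin_center, same axes. Lip, 44 mm wide, 4 mm steel: a shelf from here backwards (x 0 to 14, z 0 to 4 mm), then a prong turned up (x 10 to 14, z 0 to 30 mm). The bin's back face is x = 0, z -76 to +4. Hung, this point is at rack_gap (0 to 4 mm in front of it), shelf on the broad slat, prong 6 mm up behind the top slat.
- bin: The same bin; origin at the centre of its underside. A way in for bin_lip, as (x, z) mm in rack_gap's axes at a front-up tilt in degrees (about the slats' y, prong leaning into the rack): 36: (-45, -3), (-28, -2), (-18, 4), (-14, 9); 30: (-11, 9); 24: (-9, 8); 18: (-8, 7); 12: (-6, 5); 6: (-4, 4); 0: (-2, 2). Clearance about 2 mm. Released there it drops home by its weight. Level it does not enter.
- tin: Bystander: closed food tin, 75 mm across, 58 mm high, origin at the centre of its underside.
- mug: Bystander: white mug, 79 mm across, 114 mm with its handle, 89 mm high, origin under its centre.
- shaker: Bystander: salt shaker, 44 mm across, 90 mm high, origin at the centre of its underside.
Not all that is in view belongs to the job. What is shaped like the bin but red is not meant.

How it is judged:
By the outcome, as a careful person would: the job done as asked, in the order asked, and still so for the second after the job is handed in, with the robot touching nothing.
It also fails if it takes over 67 s, if anything falls off the work surface, if the arm or the gripper's body presses on something with over 40 N, if the wrist force passes 120 N, or if a joint passes its speed limit or range.

## Robot

A 6-joint arm with a two-finger parallel gripper is mounted at the origin on the work surface; the furniture and walls round the work are solid. World frame = base frame: x ahead of the robot, y to its left, z up, the work surface at z = 0. Lengths are in m, angles in degrees, forces in N, time in s.
With the tool pointing down it reaches from about 0.3 to 0.825 m from the base axis. Payload 5.4 kg.
Tool frame: the origin (TCP) lies at the very end of the fingers, on their centre line; the grasp point (between the pads) lies 19 mm behind it; z points along the fingers, y is the direction in which the jaws open and shut (so a half turn about z gives the same grasp; the last joint's range is limited). The gripper opens to 92 mm and grips with 3 to 60 N. Pads are 20 mm wide; open, the fingers measure 128 mm over their backs; the gripper's body (75 mm by 189 mm) begins 69 mm behind the grasp point.
Start: joints at [61.243, 9.076, 91.501, -0, 79.423, -12.038], TCP at [0.165, 0.551, 0.215] pointing down, gripper open.
Joint ranges: [-166.64, 166.64], [-54.1, 131.32], [10.49, 154.53], [-73.88, 253.88], [9.74, 151.15], [-171.62, 171.62]. Speed limits (degrees/s): [147.25, 147.25, 180, 180, 180, 180].

## Interface

Orientations are given as [roll, pitch, yaw] about the fixed x, y, z axes, in that order (R = Rz(yaw) Ry(pitch) Rx(roll)).
In Python, from rig import arm gives the robot as it stands.
- The arm moves only by the shell command python3 -m jog 'ROWS' [FORCE]. ROWS is a JSON object of lists of equal length, an entry for each row: "slide": the shift along the world's x, y, z in units of 25 mm (1.0 is 25 mm), a list of three; "rot": the turn, a rotation vector about the world's x, y, z in rad, a list of three; "hand": the finger opening in mm, from 0 to 91.9. A call has 1 to 20 rows; each row is the pose to reach, as a shift and turn from the pose measured when the call began; what a row does not reach only later rows make up. A row lasts 1/12 s, in which the tool goes at most 41.7 mm and 7.16 degrees, less where a joint would pass 70% of its speed; a pose out of reach is approached as far as the arm can. A call with a gripper value outside its range is refused whole. The fingers move at their own pace and stop on an object; FORCE is the grip in N (left out, the last holds). Time passes only in rows, so rows that repeat a pose let the fingers close. It gives the time, the measured TCP pose, the force and the opening at its end, in the units of the state.
- arm.observe(): the state, without advancing time (a new reading comes with each control period).
- arm.camera(name): name is "side" or "top"; returns a dict with "frame" (384x512x3 uint8, red, green, blue), "intrinsics" (3x3 intrinsics, pixels), "position" and "attitude" of the camera in the world. Camera axes: x right, y up, looking along -z (the intrinsics and any distortion apply to the point x, -y, -z); pixel columns grow to the right and rows downward; lengths in m; the calibration is good to about 2 mm. A picture is of the moment at which its call begins. There is no depth.
- arm.close_job(): hands the job in, once; it reports no verdict.
The state is a dict: "clock": time; "qpos": joint angles; "qd": joint speeds; "tau": joint torques, N m; "tcp_pos": TCP position; "tcp_rot": TCP orientation; "ft_force": force on the tool from outside, world axes, zero at the start; "torque": the same for the moment, N m; "finger_gap": finger opening in m.
Only numpy, scipy, OpenCV 4.12 (cv2) and the standard library are available. Lean on these libraries where they do the work, as an engineer would, in place of code of your own. Each camera call takes 0.05 s, during which the arm holds its last target.

## Working session

There is one attempt and no reset: what is moved stays moved. The work goes in short steps, Python scripts to look and compute and a shell command to move; the robot and the scene stay as the last step left them, time stands still between calls to the robot, and variables do not carry over. Pictures are saved under pics/ and viewed, and the job is handed in when it is done.

```bash
ls; mkdir -p pics
python3 - <<'E'
from rig import arm
import cv2,numpy as np
s=arm.observe(); print({k:np.round(v,3).tolist() for k,v in s.items()})
for n in("side","top"):
    c=arm.camera(n); cv2.imwrite(f"pics/{n}0.png",c["frame"][:,:,::-1])
    print(n,[ (k,np.round(c[k],4).tolist()) for k in c if k!="frame"])
E
```

```text
pics
{'clock': 0.0, 'qpos': [61.242, 9.112, 91.572, -0.0, 79.422, -12.039], 'qd': [-0.067, 0.05, 0.02, -0.041, -0.033, 0.02], 'tau': [0.0, -38.557, -32.211, 0.07, 0.038, -0.0], 'tcp_pos': [0.165, 0.55, 0.214], 'tcp_rot': [-179.896, -0.022, 163.281], 'ft_force': [1.195, -0.092, 0.04], 'torque': [0.013, 0.009, -0.073], 'finger_gap': 0.092}
side [('intrinsics', [[479.7597, 0.0, 252.514], [0.0, 479.7597, 190.8893], [0.0, 0.0, 1.0]]), ('position', [0.3068, 1.5438, 1.1429]), ('attitude', [57.1241, -0.0827, -171.8502])]
top [('intrinsics', [[363.3261, 0.0, 262.682], [0.0, 363.3261, 190.2013], [0.0, 0.0, 1.0]]), ('position', [0.2305, -0.0647, 1.543]), ('attitude', [11.4681, 0.2798, -88.8963])]
```

View pics/side0.png

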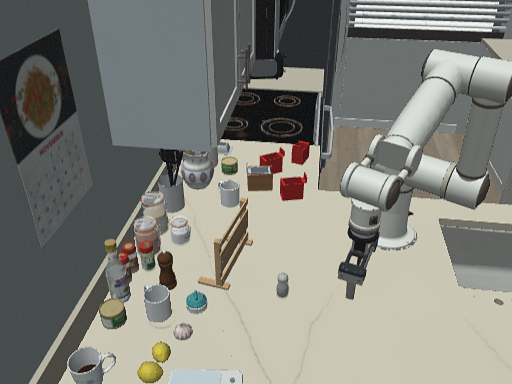

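View pics/top0.png

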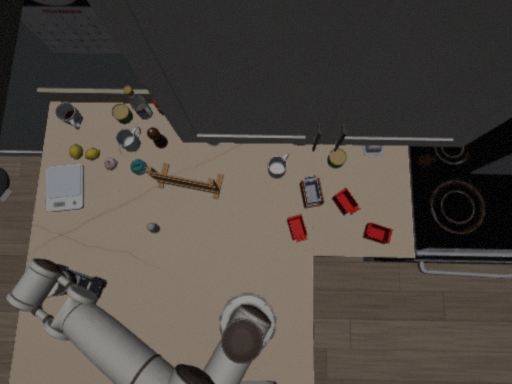

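The steel bin sits in the wooden box: grey and brown at side (260,178) and top (312,191). The red lookalikes are at side (271,162), (300,152) and (292,187). Enlarging both views.

```bash
cat > h.py <<'E'
import numpy as np,cv2
from scipy.spatial.transform import Rotation as R
CAM={"side":(np.array([[479.7597,0,252.514],[0,479.7597,190.8893],[0,0,1]]),np.array([0.3068,1.5438,1.1429]),[57.1241,-0.0827,-171.8502]),
"top":(np.array([[363.3261,0,262.682],[0,363.3261,190.2013],[0,0,1]]),np.array([0.2305,-0.0647,1.543]),[11.4681,0.2798,-88.8963])}
def proj(n,P):
    K,p,a=CAM[n]; M=R.from_euler('xyz',a,degrees=True).as_matrix()
    c=(np.atleast_2d(P)-p)@M; c=c*[1,-1,-1]; u=c@K.T; return u[:,:2]/u[:,2:]
def hit(n,uv,z):
    K,p,a=CAM[n]; M=R.from_euler('xyz',a,degrees=True).as_matrix()
    d=M@(np.linalg.inv(K)@[uv[0],uv[1],1]*np.array([1,-1,-1])); return p+d*(z-p[2])/d[2]
def tri(uvs,uvt):
    A=[];b=[]
    for n,uv in(("side",uvs),("top",uvt)):
        K,p,a=CAM[n]; M=R.from_euler('xyz',a,degrees=True).as_matrix()
        d=M@(np.linalg.inv(K)@[uv[0],uv[1],1]*np.array([1,-1,-1])); d/=np.linalg.norm(d)
        Q=np.eye(3)-np.outer(d,d);A.append(Q);b.append(Q@p)
    return np.linalg.lstsq(np.vstack(A),np.hstack(b),rcond=None)[0]
def shot(arm,n,tag,x0,y0,w,h,k):
    f=np.ascontiguousarray(arm.camera(n)["frame"][:,:,::-1]) 
    cv2.imwrite(f"pics/{tag}_full.png",f); crop(f,tag,x0,y0,w,h,k)
def crop(f,tag,x0,y0,w,h,k):
    c=cv2.resize(f[y0:y0+h,x0:x0+w],None,fx=k,fy=k,interpolation=cv2.INTER_CUBIC); cv2.imwrite(f"pics/{tag}.png",c)
E
python3 - <<'E'
from h import *
s=cv2.imread("pics/side0.png");t=cv2.imread("pics/top0.png")
crop(s,"sbin",210,135,110,75,7);crop(s,"srack",190,190,80,110,5)
crop(t,"tbin",260,140,100,75,7);crop(t,"track",140,150,100,60,7)
E
```

```text
(no output)
```

View pics/sbin.png

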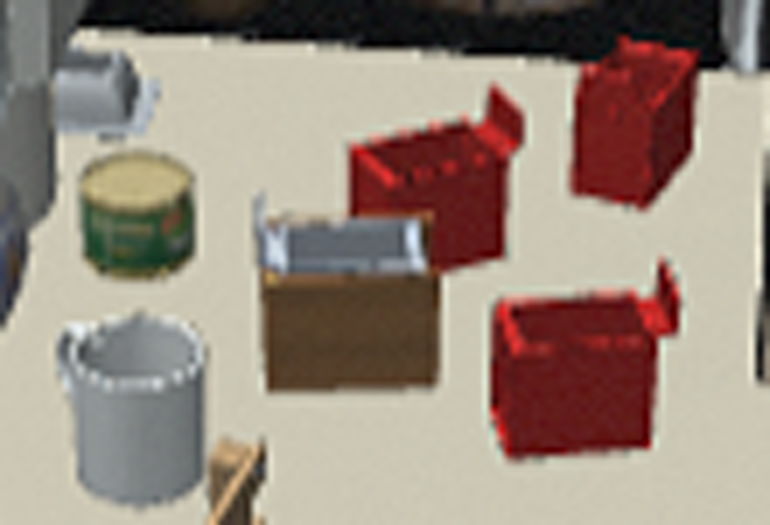

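View pics/tbin.png

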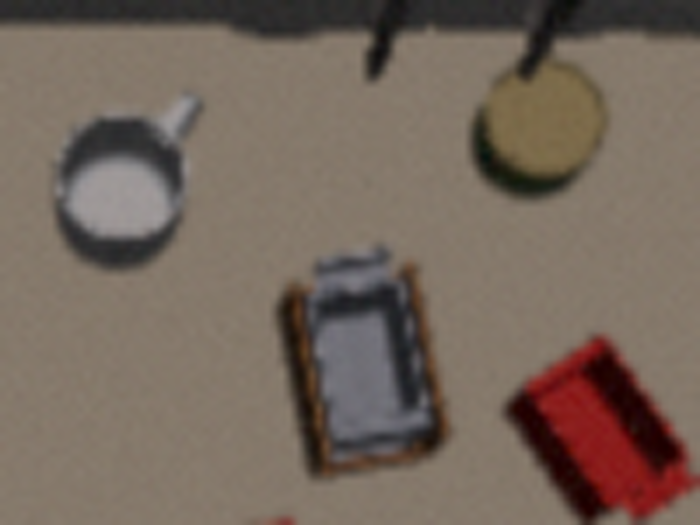

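View pics/srack.png

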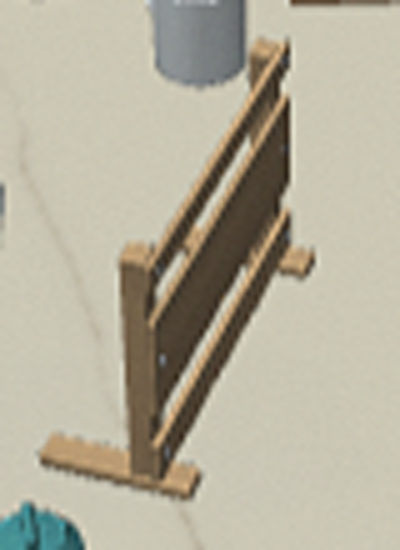

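View pics/track.png

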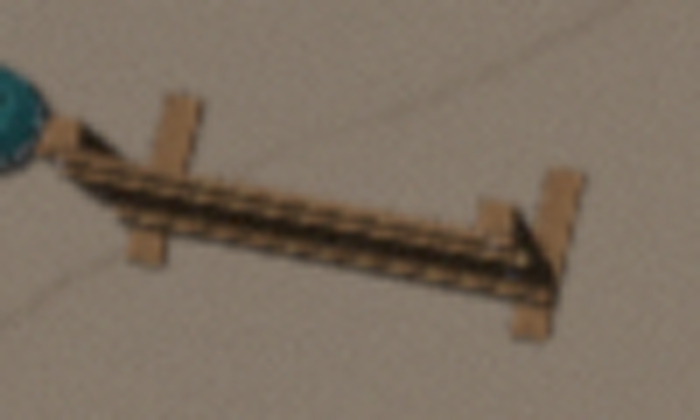

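The crops confirm it. The only grey steel bin is in the brown box, with its lip on the far side (top crop (350,262)) and its front rim toward the robot. The red ones are decoys. Next I fit the poses.

```bash
cat > fit.py <<'E'
from h import *
from scipy.optimize import least_squares
def px(c,x0,y0,k): return [x0+(c[0]+.5)/k-.5,y0+(c[1]+.5)/k-.5]
def T(p,L): 
    c,s=np.cos(p[2]),np.sin(p[2]); L=np.array(L,float); return np.c_[p[0]+c*L[:,0]-s*L[:,1],p[1]+s*L[:,0]+c*L[:,1],L[:,2]]
def fit(obs,p0):
    f=lambda p: np.concatenate([(proj(n,T(p,[l]))[0]-u) for n,l,u in obs])
    r=least_squares(f,p0,loss='soft_l1'); return r.x, f(r.x).reshape(-1,2).round(2)
S=lambda c:px(c,190,190,5); B=lambda c:px(c,210,135,7); TB=lambda c:px(c,260,140,7); TR=lambda c:px(c,140,150,7)
rack=[("side",(0,.135,.150),S((152,325))),("side",(0,-.135,.150),S((290,97))),("side",(0,.135,.07),S((156,410))),("side",(0,-.135,.07),S((290,186))),
("side",(0,-.135,.196),S((290,40))),("side",(0,.135,.196),S((152,268)))]
box=[("side",(.054,.038,.084),B((264,277))),("side",(-.054,.038,.084),B((440,280))),("side",(.054,.038,0),B((268,390))),("side",(-.054,.038,0),B((436,387))),
("top",(-.054,.038,.084),TB((318,475))),("top",(-.054,-.038,.084),TB((446,440))),("top",(.054,.038,.084),TB((288,287))),("top",(.054,-.038,.084),TB((412,265)))]
if __name__=="__main__":
    r,e=fit(rack,[.5,.25,0]);print("rack",r[:2].round(4),np.degrees(r[2]).round(2));print(e.tolist())
    b,e=fit(box,[.5,-.2,0]);print("box",b[:2].round(4),np.degrees(b[2]).round(2));print(e.tolist())
    def seg(f,n,p,L,x0,y0,k,col):
        q=(proj(n,T(p,L))-[x0,y0]+.5)*k-.5
        cv2.polylines(f,[q.round().astype(int)],False,col,1)
    rl=[[(0,.135,z),(0,-.135,z)] for z in(.196,.174,.15,.07)]+[[(-.02,s*.122,.0),(0,s*.122,0)] for s in(1,-1)]
    bl=[[(-.054,.038,.084),(.054,.038,.084)],[(-.054,-.038,.084),(.054,-.038,.084)],[(-.054,.038,0),(.054,.038,0)],
     [(-.045,-.029,.086),(-.045,.029,.086),(.045,.029,.086),(.045,-.029,.086),(-.045,-.029,.086)],[(-.035,-.029,.086),(-.035,.029,.086)],[(.059,.022,.112),(.059,-.022,.112)]]
    for tag,n,p,ls,x0,y0,k in(("srack","side",r,rl,190,190,5),("track","top",r,rl,140,150,7),("sbin","side",b,bl,210,135,7),("tbin","top",b,bl,260,140,7)):
        f=cv2.imread(f"pics/{tag}.png")
        for L in ls: seg(f,n,p,L,x0,y0,k,(0,255,0))
        cv2.imwrite(f"pics/{tag}_o.png",f)
    a=[cv2.imread(f"pics/{t}_o.png") for t in("srack","track","sbin","tbin")]
    H=np.zeros((560,760,3),np.uint8)
    def put(i,x,y,w,h): H[y:y+h,x:x+w]=cv2.resize(a[i],(w,h),interpolation=cv2.INTER_AREA)
    put(0,0,0,0+300,412) ;put(1,300,0,460,276); put(2,300,280,412,280)
    cv2.imwrite("pics/over.png",H)
E
python3 fit.py
```

```text
rack [0.5481 0.2723] -10.23
[[0.07, 0.01], [0.07, -0.8], [0.14, 1.9], [0.16, -0.87], [0.02, 0.0], [-0.45, 0.06]]
box [ 0.5275 -0.253 ] 8.84
[[0.85, -0.05], [0.82, -0.6], [0.35, 0.23], [0.91, 0.53], [-0.29, -2.48], [-0.1, 0.02], [-0.13, -1.28], [0.37, -0.57]]
```

View pics/over.png

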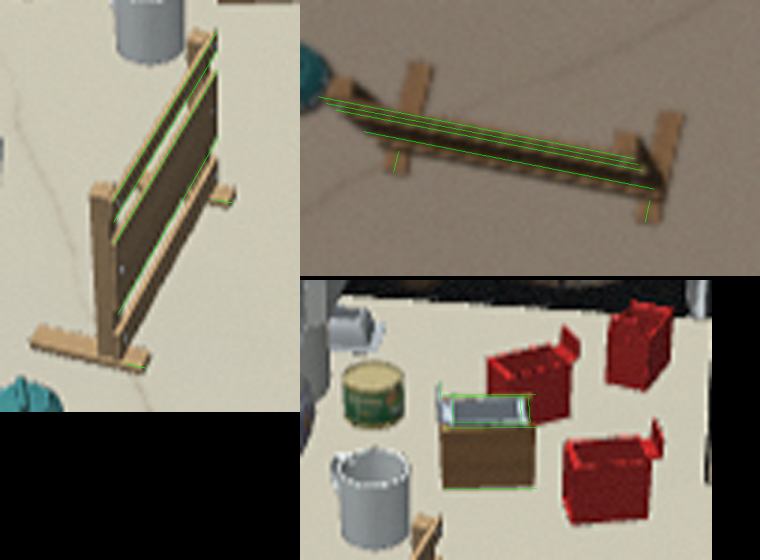

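View pics/tbin_o.png

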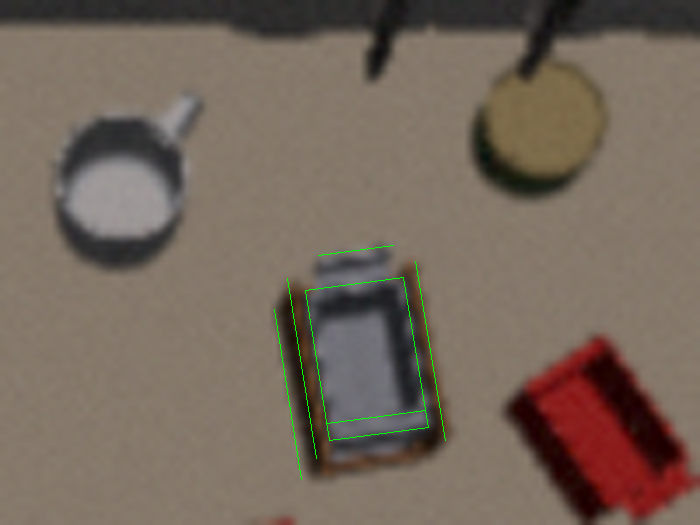

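View pics/track_o.png

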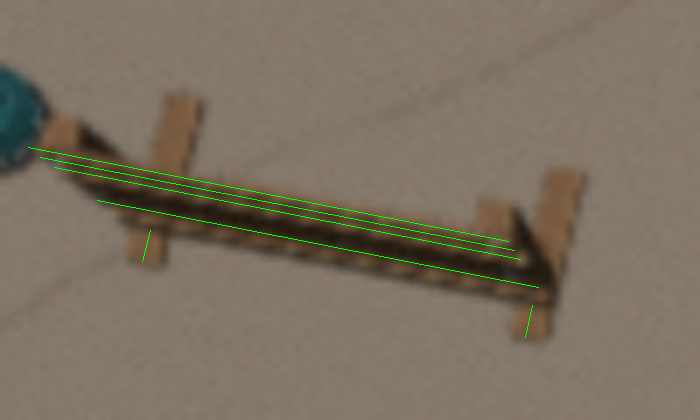

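Run:
```python
from h import *
t=cv2.imread("pics/top0.png");s=cv2.imread("pics/side0.png")
crop(t,"tbin2",295,170,36,40,15);crop(s,"sbin2",243,160,34,34,17)
print(proj("side",[.165,.55,.214]),proj("top",[.165,.55,.214]))
crop(s,"stcp",320,250,60,60,8);crop(t,"ttcp",70,260,60,60,8)
a=[cv2.imread(f"pics/{n}.png") for n in("stcp","ttcp")]
cv2.imwrite("pics/tcp.png",cv2.resize(np.hstack(a),(800,400)))
```

```text
[[354.73033093 284.87804476]] [[ 91.68699688 279.27135661]]
```

View pics/tbin2.png

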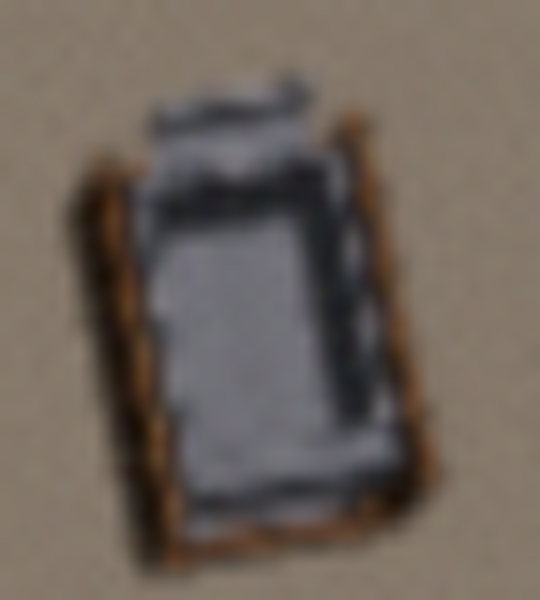

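View pics/sbin2.png

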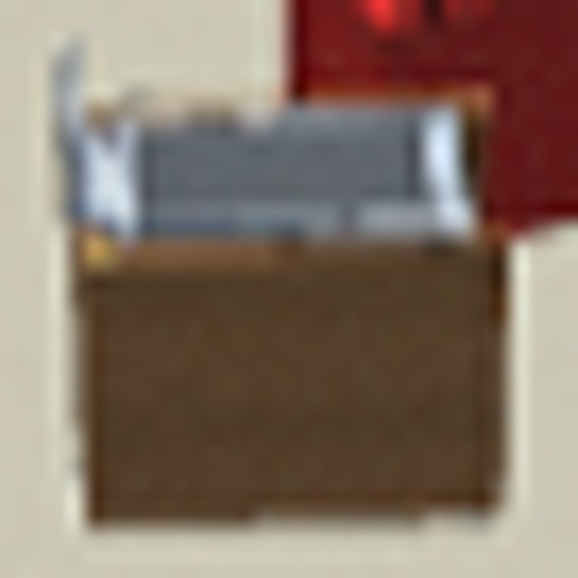

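View pics/tcp.png

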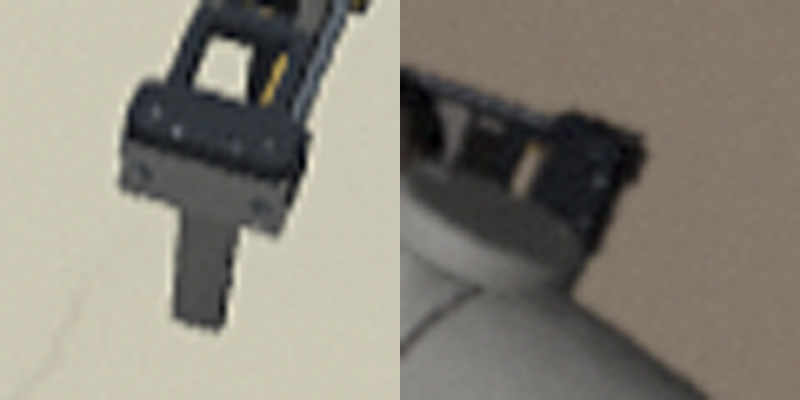

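```bash
cat > ov.py <<'E'
from fit import *
def boxes(p,t=0):
    return [[(-.045,-.029,.086),(-.045,.029,.086),(.045,.029,.086),(.045,-.029,.086),(-.045,-.029,.086)],[(-.035,-.029,.086),(-.035,.029,.086)],[(.059,.022,.082),(.059,.022,.112),(.059,-.022,.112),(.059,-.022,.082)],
    [(-.054,.038,.084),(.054,.038,.084)],[(-.054,-.038,.084),(.054,-.038,.084)],[(-.054,.038,0),(.054,.038,0)],[(-.054,.038,0.02),(-.054,-.038,.02)]]
def draw(f,n,p,ls,x0,y0,k):
    for L in ls:
        q=(proj(n,T(p,L))-[x0,y0]+.5)*k-.5
        cv2.polylines(f,[q.round().astype(int)],False,(0,255,0),1)
if __name__=="__main__":
    import sys
    p=[float(v) for v in sys.argv[1:4]]; p[2]=np.radians(p[2])
    a=cv2.imread("pics/tbin2.png");draw(a,"top",p,boxes(p),295,170,15)
    b=cv2.imread("pics/sbin2.png");draw(b,"side",p,boxes(p),243,160,17)
    H=np.zeros((600,1118,3),np.uint8);H[:600,:540]=a;H[:578,540:]=b
    cv2.imwrite("pics/ov_%s.png"%sys.argv[4],cv2.resize(H,(800,430)))
E
python3 ov.py .525 -.253 8.8 a
```

```text
(no output)
```

View pics/ov_a.png

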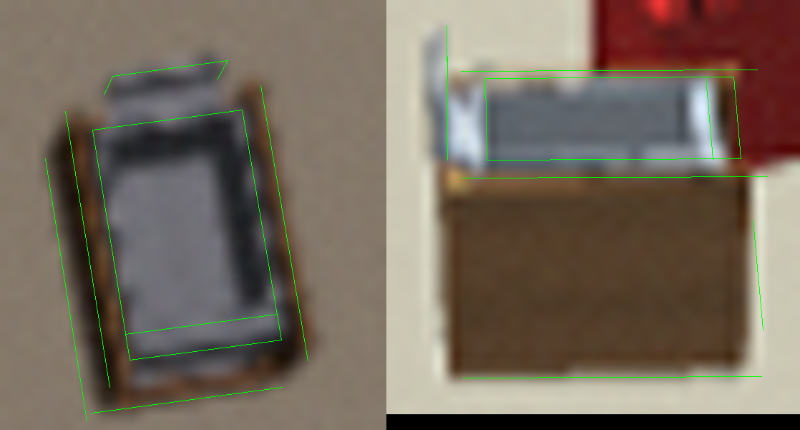

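```bash
python3 ov.py .528 -.2555 10 b
```

```text
(no output)
```

View pics/ov_b.png

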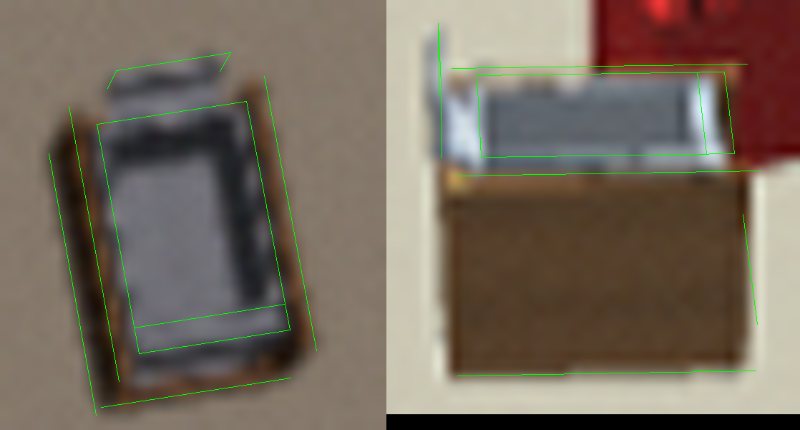

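Run:
```python
from h import *
np.set_printoptions(precision=3,suppress=True)
for n,uv,z in(("mug",(230,186),.089),("tin",(229,160),.058),("shk",(282,273),.09)):print(n,"side",hit("side",uv,z))
for n,uv,z in(("mug",(277,165),.089),("tin",(338,156),.058),("shk",(151,226),.09),("mug base",(277,170),0.01)):print(n,"top",hit("top",uv,z))
print("cab",tri((211,150),(197,137)),tri((211,150),(305,137)))
```

```text
mug side [ 0.633 -0.094  0.089]
tin side [ 0.688 -0.363  0.058]
shk side [0.374 0.396 0.09 ]
mug top [ 0.633 -0.109  0.089]
tin top [ 0.686 -0.369  0.058]
shk top [0.371 0.393 0.09 ]
mug base top [ 0.632 -0.112  0.01 ]
cab [0.641 0.168 0.393] [ 0.729 -0.215  0.183]
```

```bash
python3 -m jog '{"slide":[[12.9,-32.4,-1],[12.9,-32.4,-1],[12.9,-32.4,-1],[12.9,-32.4,-1],[12.9,-32.4,-1],[12.9,-32.4,-1],[12.9,-32.4,-1],[12.9,-32.4,-1],[12.9,-32.4,-1],[12.9,-32.4,-1],[12.9,-32.4,-1],[12.9,-32.4,-1],[12.9,-32.4,-1],[12.9,-32.4,-1],[12.9,-32.4,-1],[12.9,-32.4,-1],[12.9,-32.4,-1],[12.9,-32.4,-1],[12.9,-32.4,-1],[12.9,-32.4,-1]],"rot":[[0,0,-1.115],[0,0,-1.115],[0,0,-1.115],[0,0,-1.115],[0,0,-1.115],[0,0,-1.115],[0,0,-1.115],[0,0,-1.115],[0,0,-1.115],[0,0,-1.115],[0,0,-1.115],[0,0,-1.115],[0,0,-1.115],[0,0,-1.115],[0,0,-1.115],[0,0,-1.115],[0,0,-1.115],[0,0,-1.115],[0,0,-1.115],[0,0,-1.115]],"hand":[60,60,60,60,60,60,60,60,60,60,60,60,60,60,60,60,60,60,60,60]}' 15
```

```text
clock: 1.77
tcp_pos: [0.4732, -0.2254, 0.1892]
tcp_rot: [-179.9, -0.1, 99.4]
ft_force: [0.5, 0.1, -0.1]
finger_gap: 0.0601
```

```bash
python3 -m jog '{"slide":[[0.6,-1.4,0],[0.6,-1.4,0],[0.6,-1.4,-1],[0.6,-1.4,-1],[0.6,-1.4,-1]],"rot":[[0,0,0],[0,0,0],[0,0,0],[0,0,0],[0,0,0]],"hand":[60,60,60,60,60]}'
python3 - <<'E'
from rig import arm
from h import *
print(proj("side",arm.observe()["tcp_pos"]))
shot(arm,"side","s1",210,115,110,80,7)
shot(arm,"top","t1",260,150,100,75,7)
E
```

```text
clock: 2.18
tcp_pos: [0.4869, -0.259, 0.1626]
tcp_rot: [-179.7, -0.3, 99.4]
ft_force: [0.2, 0.7, 0.2]
finger_gap: 0.0602
[[270.24216405 153.6767747 ]]
```

View pics/s1.png

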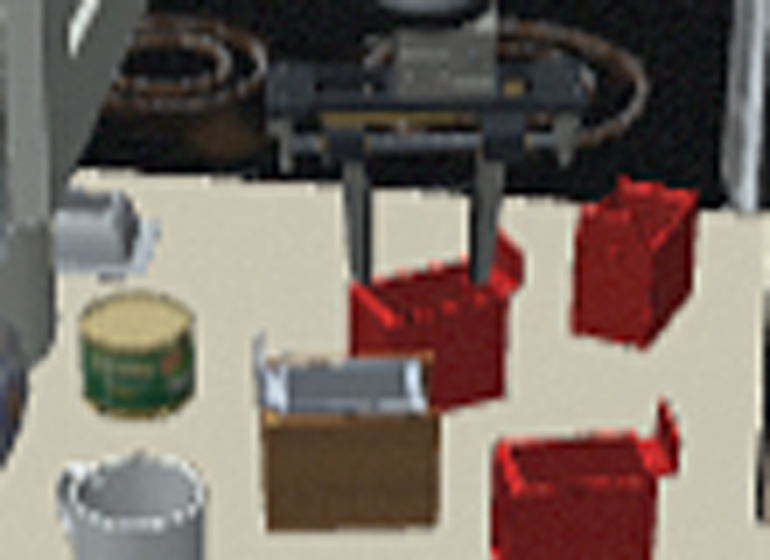

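View pics/t1.png

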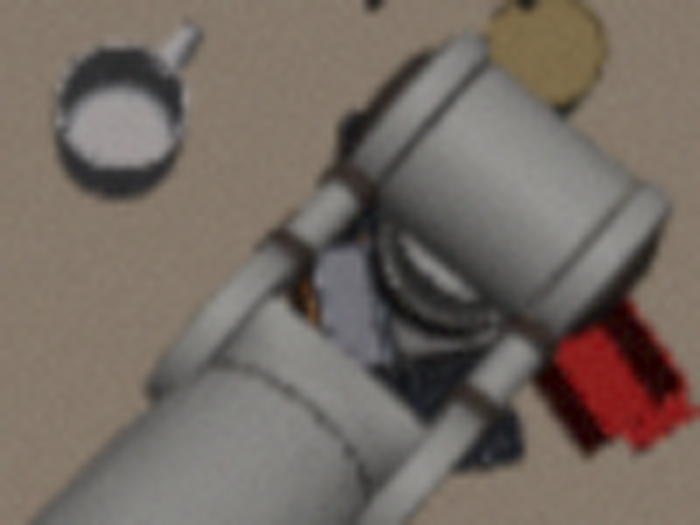

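```bash
python3 -m jog '{"slide":[[0.04,0,-1],[0.04,0,-2],[0.04,0,-2.5],[0.04,0,-3],[0.04,0,-3.4],[0.04,0,-3.8],[0.04,0,-4.2],[0.04,0,-4.2]],"rot":[[0,0,0],[0,0,0],[0,0,0],[0,0,0],[0,0,0],[0,0,0],[0,0,0],[0,0,0]],"hand":[60,60,60,60,60,60,60,60]}' 10
python3 - <<'E'
from rig import arm
from h import *
shot(arm,"side","s2",210,115,110,80,7)
E
```

```text
clock: 2.95
tcp_pos: [0.4884, -0.2591, 0.0581]
tcp_rot: [-179.8, -0.2, 99.4]
ft_force: [-0.1, 0.2, 0.4]
finger_gap: 0.06
```

View pics/s2.png

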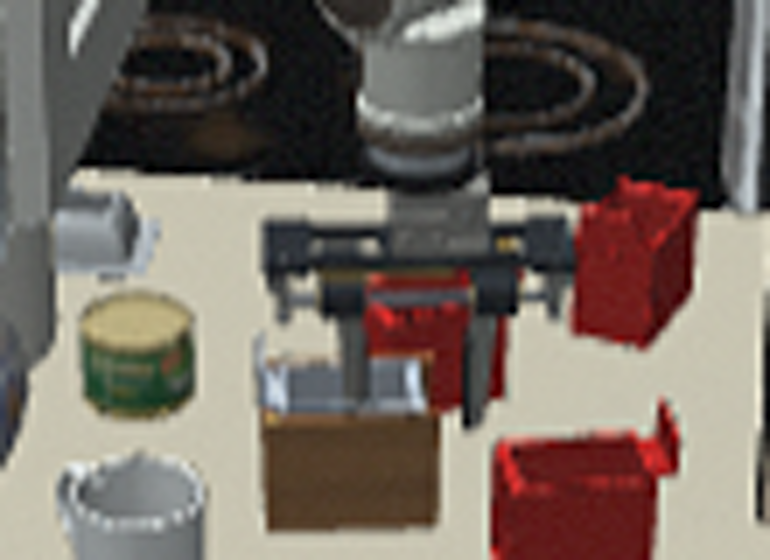

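The fingers straddle the front bar: inner finger in the bin (355,390), outer in front (478,400). I close gently first.

```bash
python3 -m jog '{"slide":[[0,0,0],[0,0,0],[0,0,0],[0,0,0],[0,0,0],[0,0,0],[0,0,0],[0,0,0]],"rot":[[0,0,0],[0,0,0],[0,0,0],[0,0,0],[0,0,0],[0,0,0],[0,0,0],[0,0,0]],"hand":[4,4,4,4,4,4,4,4]}' 8
```

```text
clock: 3.67
tcp_pos: [0.4888, -0.2595, 0.0592]
tcp_rot: [-179.8, -0.1, 99.4]
ft_force: [0.5, 0.0, 1.2]
finger_gap: 0.0099
```

```bash
python3 -m jog '{"slide":[[0,0,0],[0,0,0],[0,0,0.3],[0,0,0.7],[0,0,1.2],[0,0,1.8],[0,0,2.4],[0,0,3],[0,0,3.6],[0,0,4.2],[0,0,4.8],[0,0,5.4],[0,0,5.4]],"rot":[[0,0,0],[0,0,0],[0,0,0],[0,0,0],[0,0,0],[0,0,0],[0,0,0],[0,0,0],[0,0,0],[0,0,0],[0,0,0],[0,0,0],[0,0,0]],"hand":[4,4,4,4,4,4,4,4,4,4,4,4,4]}' 50
python3 - <<'E'
from rig import arm
from h import *
shot(arm,"side","s3",200,95,110,80,7)
E
```

```text
clock: 4.75
tcp_pos: [0.4906, -0.2609, 0.1992]
tcp_rot: [179.9, 0.2, 99.4]
ft_force: [0.0, -0.8, -0.4]
finger_gap: 0.0095
```

View pics/s3.png

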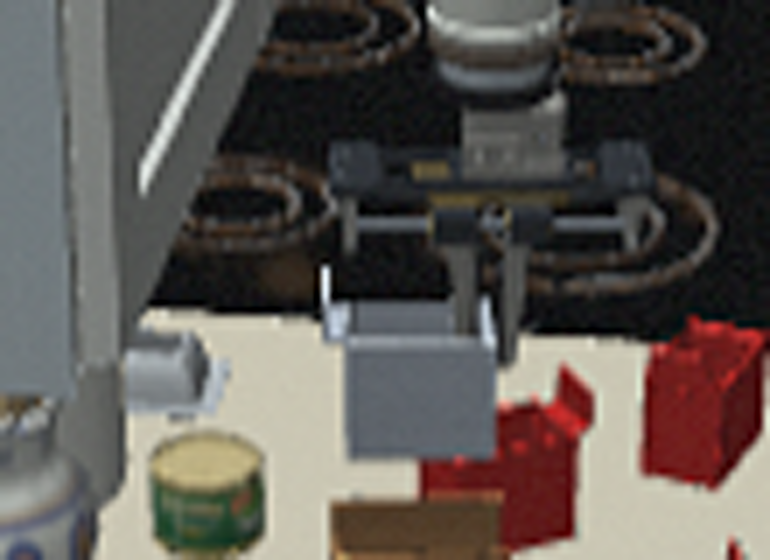

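Lifted level and clear of the box. Next I carry it to open worktop at about (0.50, 0.06).

```bash
python3 -m jog '{"slide":[[-0.1,1.2,0],[-0.2,2.4,0],[-0.35,3.6,0],[-0.45,4.8,0],[-0.6,6,0],[-0.7,7.2,0],[-0.8,8.4,0],[-0.95,9.6,0],[-1.05,10.8,0],[-1.15,12,0],[-1.2,12.8,0],[-1.2,12.8,0],[-1.2,12.8,-1],[-1.2,12.8,-2],[-1.2,12.8,-3],[-1.2,12.8,-4],[-1.2,12.8,-4.8],[-1.2,12.8,-5.2],[-1.2,12.8,-5.4],[-1.2,12.8,-5.4]],"rot":[[0,0,0],[0,0,-0.02],[0,0,-0.04],[0,0,-0.06],[0,0,-0.08],[0,0,-0.1],[0,0,-0.12],[0,0,-0.14],[0,0,-0.164],[0,0,-0.164],[0,0,-0.164],[0,0,-0.164],[0,0,-0.164],[0,0,-0.164],[0,0,-0.164],[0,0,-0.164],[0,0,-0.164],[0,0,-0.164],[0,0,-0.164],[0,0,-0.164]],"hand":[4,4,4,4,4,4,4,4,4,4,4,4,4,4,4,4,4,4,4,4]}'
python3 - <<'E'
from rig import arm
from h import *
shot(arm,"side","s4",200,135,110,80,7)
E
```

```text
clock: 6.47
tcp_pos: [0.4593, 0.0592, 0.0613]
tcp_rot: [-179.9, 0.1, 90.0]
ft_force: [0.1, 0.4, -1.7]
finger_gap: 0.0096
```

View pics/s4.png

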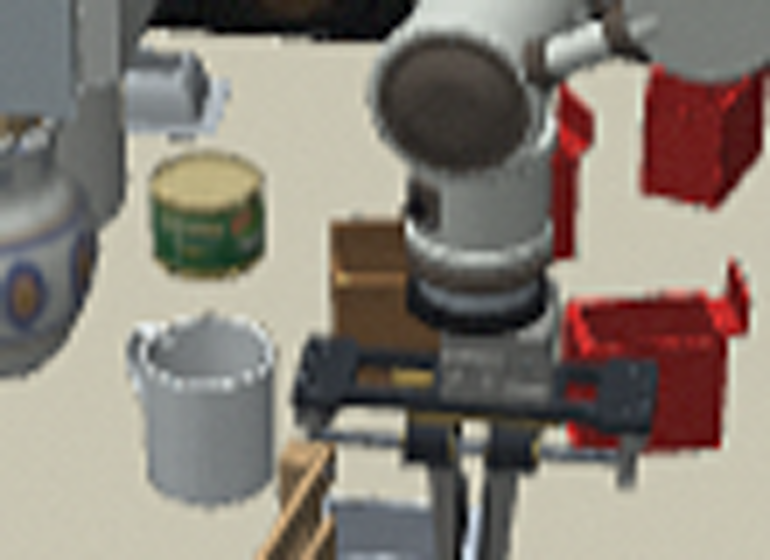

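```bash
python3 -m jog '{"slide":[[0,0,-0.15],[0,0,-0.25],[0,0,-0.3],[0,0,-0.3]],"rot":[[0,0,0],[0,0,0],[0,0,0],[0,0,0]],"hand":[4,4,4,4]}'
python3 - <<'E'
from rig import arm
from h import *
shot(arm,"side","s5",200,170,110,80,7)
E
```

```text
clock: 6.85
tcp_pos: [0.4604, 0.0592, 0.0551]
tcp_rot: [179.9, 0.1, 90.0]
ft_force: [0.1, -0.8, -2.1]
finger_gap: 0.0093
```

View pics/s5.png

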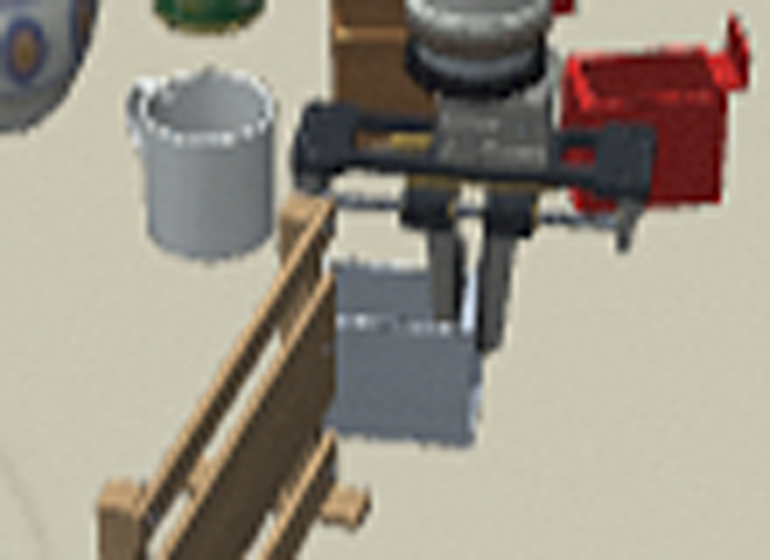

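Still hanging, and close to the rack end. I shift it about 50 mm toward −y for gripper room, then set it down.

```bash
python3 -m jog '{"slide":[[0,0,0.4],[-0.3,-0.8,0.5],[-0.7,-1.8,0.5],[-1,-2.4,0.4],[-1,-2.4,0.2],[-1,-2.4,0],[-1,-2.4,-0.08],[-1,-2.4,-0.12],[-1,-2.4,-0.12]],"rot":[[0,0,0],[0,0,0],[0,0,0],[0,0,0],[0,0,0],[0,0,0],[0,0,0],[0,0,0],[0,0,0]],"hand":[4,4,4,4,4,4,4,4,4]}'
```

```text
clock: 7.65
tcp_pos: [0.4357, -0.0005, 0.0532]
tcp_rot: [-180.0, 0.2, 90.1]
ft_force: [-6.4, -2.4, 10.0]
finger_gap: 0.01
```

```bash
python3 -m jog '{"slide":[[0,0,0.04],[0,0,0.04],[0,0,0.04],[0,0,0.04],[0,0,0.04],[0,0,1],[0,0,2.5],[0,0,4],[-1,0,5],[-3,0,5],[-3,0,5],[-3,0,5]],"rot":[[0,0,0],[0,0,0],[0,0,0],[0,0,0],[0,0,0],[0,0,0],[0,0,0],[0,0,0],[0,0,0],[0,0,0],[0,0,0],[0,0,0]],"hand":[50,50,50,50,50,50,50,50,50,50,50,50]}' 20
python3 - <<'E'
from rig import arm
from h import *
shot(arm,"side","s6",200,170,110,80,7)
shot(arm,"top","t6",200,160,100,75,7)
E
```

```text
clock: 8.65
tcp_pos: [0.3593, -0.0002, 0.1782]
tcp_rot: [179.9, 0.2, 90.1]
ft_force: [0.1, -0.4, -0.7]
finger_gap: 0.0503
```

View pics/s6.png

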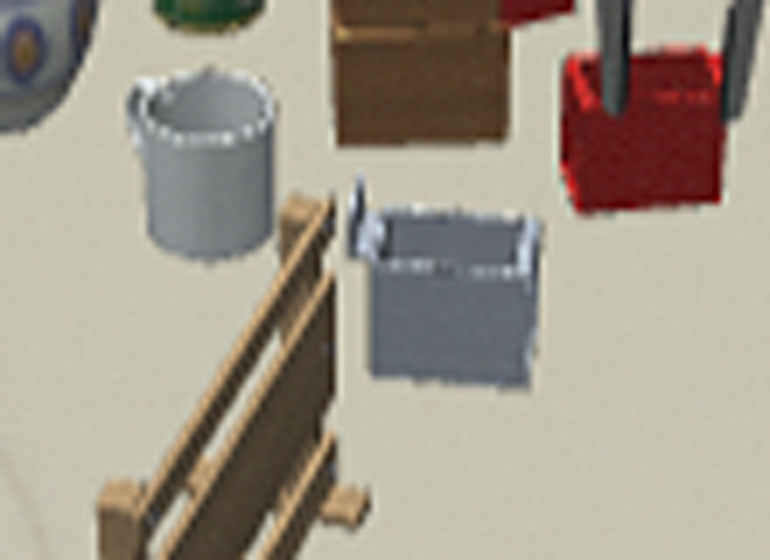

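View pics/t6.png

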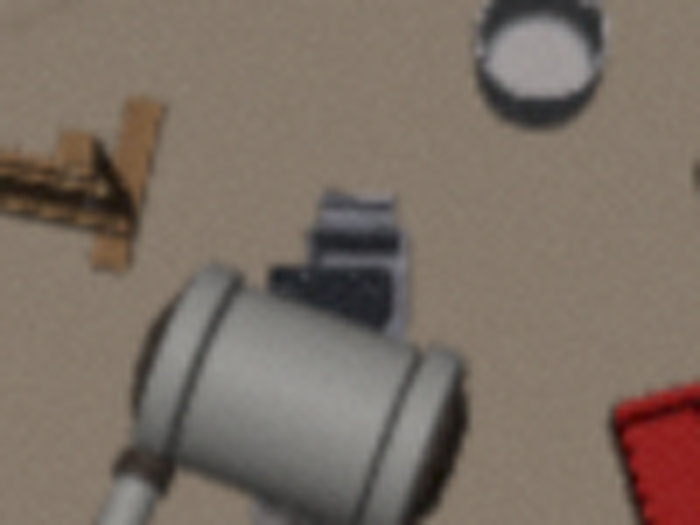

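Run:
```python
from fit import *
Q=lambda c:px(c,200,170,7); t=lambda c:px(c,200,160,7)
o=[("side",(.045,.029,0),Q((371,378))),("side",(-.045,.029,0),Q((529,386))),("side",(.045,.029,.08),Q((371,268))),("side",(-.045,.029,.08),Q((538,274)))]
r,e=fit(o,[.475,0,0]);print(r,np.degrees(r[2]),e.tolist())
o+=[("top",(.059,.022,.106),t((320,190))),("top",(.059,-.022,.106),t((396,192)))]
r,e=fit(o,[.475,0,0]);print(r,np.degrees(r[2]),e.tolist())
f=cv2.imread("pics/s6.png")
from ov import draw
ls=[[(a*.045,s*.029,z) for a,s in((1,1),(-1,1),(-1,-1),(1,-1),(1,1))] for z in(0,.08)]
draw(f,"side",[.4757,0,0],ls,200,170,7);cv2.imwrite("pics/s6o.png",f)
```

```text
[4.78134691e-01 3.83212412e-04 7.16538975e-02] 4.105465910886832 [[0.1, 0.44], [0.23, 0.28], [0.13, -0.42], [-0.49, -0.31]]
[ 0.47612193 -0.00205859 -0.00141952] -0.08133256003357965 [[0.24, -0.41], [0.21, 0.42], [0.28, -1.24], [-0.51, -0.17], [-0.32, -0.06], [-0.3, -0.13]]
```

View pics/s6o.png

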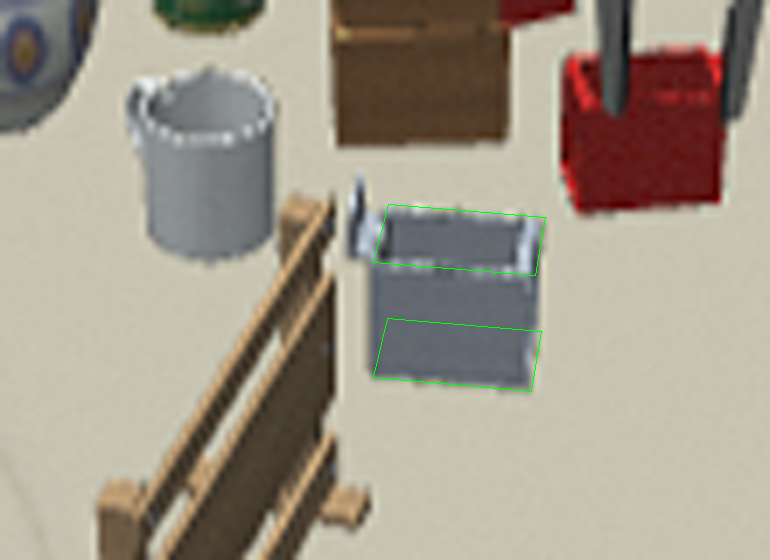

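Run:
```python
from h import *
D=R.from_euler('y',-36,degrees=True)*R.from_euler('z',90,degrees=True)
print(D.as_rotvec(), R.from_euler('y',-36,degrees=True).as_rotvec())
c=D*R.from_euler('xyz',[180,0,90],degrees=True); print(c.as_matrix().round(3), c.as_euler('xyz',degrees=True))
```

```text
[-0.49200086 -0.49200086  1.51422294] [ 0.         -0.62831853  0.        ]
[[-0.809  0.     0.588]
 [ 0.     1.     0.   ]
 [-0.588  0.    -0.809]] [180.  36. 180.]
```

```bash
python3 -m jog '{"slide":[[1,0,0.5],[2,0,0.5],[2.8,0,0.5],[2.8,0,0.5],[2.8,0,0.5],[2.8,0,0.5],[2.8,0,0.5],[2.8,0,0.5],[2.8,0,0.5],[2.8,0,0.5],[2.8,0,0.5],[2.8,0,0.5],[2.8,0,0.5],[2.8,0,0.5],[2.8,0,0.5],[2.8,0,0.5],[2.8,0,0.5]],"rot":[[0,0,0.12],[0,0,0.24],[0,0,0.36],[0,0,0.48],[0,0,0.6],[0,0,0.72],[0,0,0.84],[0,0,0.96],[0,0,1.08],[0,0,1.2],[0,0,1.32],[0,0,1.44],[0,0,1.57],[-0.492,-0.492,1.514],[-0.492,-0.492,1.514],[-0.492,-0.492,1.514],[-0.492,-0.492,1.514]],"hand":[90,90,90,90,90,90,90,90,90,90,90,90,90,90,90,90,90]}' 20
```

```text
clock: 10.17
tcp_pos: [0.4327, -0.0007, 0.1915]
tcp_rot: [180.0, 29.1, -180.0]
ft_force: [-0.4, 0.2, 0.9]
finger_gap: 0.0898
```

```bash
python3 -m jog '{"slide":[[-0.4,0,-1],[-0.4,0,-2],[-0.4,0,-2.7],[-0.4,0,-2.7]],"rot":[[0,-0.1,0],[0,-0.12,0],[0,-0.12,0],[0,-0.12,0]],"hand":[90,90,90,90]}'
python3 - <<'E'
from rig import arm
from h import *
print(arm.observe()["qpos"])
shot(arm,"side","s7",200,150,110,80,7)
E
```

```text
clock: 10.5
tcp_pos: [0.4205, 0.0002, 0.1195]
tcp_rot: [179.7, 35.6, 179.8]
ft_force: [-0.4, 0.6, 0.1]
finger_gap: 0.09
[ -31.20647901  -49.85847661  153.1075932    24.22878809   47.94821766
 -132.87947072]
```

View pics/s7.png

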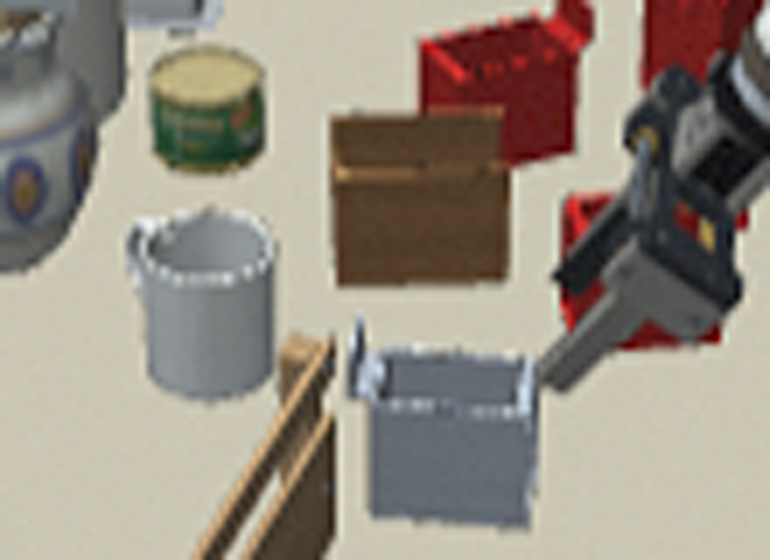

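```bash
python3 -m jog '{"slide":[[0.5,0,-0.65],[1,0,-1.3],[1.5,0,-1.9],[2,0,-2.55],[2.4,-0.04,-3.05],[2.67,-0.04,-3.4],[2.67,-0.04,-3.4],[2.67,-0.04,-3.4]],"rot":[[0,0,0],[0,0,0],[0,0,0],[0,0,0],[0,0,0],[0,0,0],[0,0,0],[0,0,0]],"hand":[90,90,90,90,90,90,90,90]}'
python3 - <<'E'
from rig import arm
from h import *
print(arm.observe()["qpos"])
shot(arm,"side","s8",200,150,110,80,7)
E
```

```text
clock: 11.22
tcp_pos: [0.49, -0.0013, 0.0378]
tcp_rot: [179.7, 35.7, 179.9]
ft_force: [0.1, -0.3, 0.3]
finger_gap: 0.0899
[ -23.88163946  -12.73504485  143.48996043   41.94438318   21.04526422
 -149.71073615]
```

View pics/s8.png

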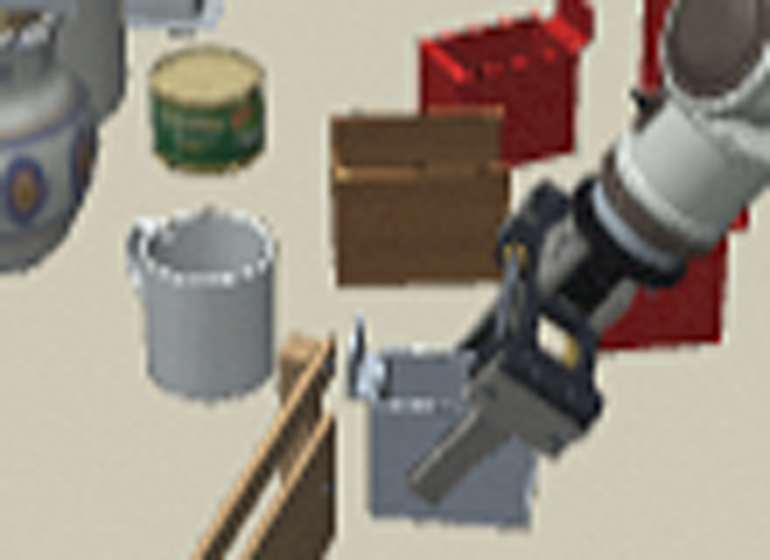

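j5 is getting low (21°), so I reduce the tool lean to about 24° before gripping.

```bash
python3 -m jog '{"slide":[[-0.1,0,0],[-0.24,0,-0.1],[-0.24,0,-0.2],[-0.24,0,-0.2]],"rot":[[0,0.1,0],[0,0.204,0],[0,0.204,0],[0,0.204,0]],"hand":[90,90,90,90]}' 8
python3 - <<'E'
from rig import arm
print(arm.observe()["qpos"])
E
python3 -m jog '{"slide":[[0,0,0],[0,0,0],[0,0,0],[0,0,0],[0,0,0],[0,0,0],[0,0,0],[0,0,0]],"rot":[[0,0,0],[0,0,0],[0,0,0],[0,0,0],[0,0,0],[0,0,0],[0,0,0],[0,0,0]],"hand":[50,50,50,50,50,50,50,50]}' 8
```

```text
clock: 11.6
tcp_pos: [0.4873, -0.0028, 0.0367]
tcp_rot: [-180.0, 24.4, -179.9]
ft_force: [1.1, 0.2, 0.1]
finger_gap: 0.0899
[ -20.24122508   -7.87185182  134.79573722   16.10283439   31.04528914
 -122.51036315]
clock: 12.27
tcp_pos: [0.4869, -0.0027, 0.0364]
tcp_rot: [180.0, 24.3, -179.9]
ft_force: [-0.3, 0.2, -0.8]
finger_gap: 0.0578
```

```bash
cat > tgt.py <<'E'
from h import *
RACK=np.array([.5481,.2723,.15]); YAW=-10.23
OFF=np.array([.0344,0,.0396]); TILT0=24.3   # lip from TCP, bin upright yaw0; tool rot then
def pose(lx,lz,tilt,ly=0.0):
    Rb=R.from_euler('z',YAW,degrees=True)*R.from_euler('y',tilt,degrees=True)
    lip=RACK+R.from_euler('z',YAW,degrees=True).apply([lx/1e3,ly/1e3,lz/1e3])
    return lip-Rb.apply(OFF), Rb*R.from_euler('xyz',[180,TILT0,-180],degrees=True)
def cmd(wps,p0=None,r0=None):
    if p0 is None:
        from rig import arm
        s=arm.observe();p0=np.array(s["tcp_pos"]);r0=R.from_euler('xyz',s["tcp_rot"],degrees=True)
    for w in wps:
        p,r=pose(*w); print(w,"tcp",p.round(4),"slide",((p-p0)/.025).round(2).tolist(),"rot",(r*r0.inv()).as_rotvec().round(3).tolist())
E
python3 -m jog '{"slide":[[0,0,0],[0,0,0],[0,0,0],[0,0,0.4],[0,0,1],[0,0,2],[-0.4,0,3],[-0.8,0,4],[-1.2,0,5],[-1.6,0,6],[-1.6,0,7],[-1.6,0,7]],"rot":[[0,0,0],[0,0,0],[0,0,0],[0,0,0],[0,0,0],[0,0,0],[0,0,0],[0,0,0],[0,0,0],[0,0,0],[0,0,0],[0,0,0]],"hand":[50,50,50,50,50,50,50,50,50,50,50,50]}' 45
python3 - <<'E'
from rig import arm
from h import *
print(arm.observe()["qpos"].round(1) if hasattr(arm.observe()["qpos"],"round") else arm.observe()["qpos"])
shot(arm,"side","s9",200,110,110,80,7)
from tgt import *
cmd([(-100,-3,0),(-80,-3,0),(-80,-3,36)])
E
```

```text
clock: 13.27
tcp_pos: [0.4494, -0.0037, 0.2175]
tcp_rot: [-179.8, 24.9, -179.9]
ft_force: [1.4, -0.1, -0.2]
finger_gap: 0.0576
[ -23.   -34.9  131.2   10.6   60.9 -116.4]
(-100, -3, 0) tcp [0.4158 0.2962 0.1074] slide [-1.3, 11.98, -4.28] rot [0.003, 0.006, -0.179]
(-80, -3, 0) tcp [0.4355 0.2926 0.1074] slide [-0.51, 11.84, -4.28] rot [0.003, 0.006, -0.179]
(-80, -3, 36) tcp [0.4191 0.2956 0.1352] slide [-1.17, 11.96, -3.16] rot [0.059, 0.633, -0.174]
```

View pics/s9.png

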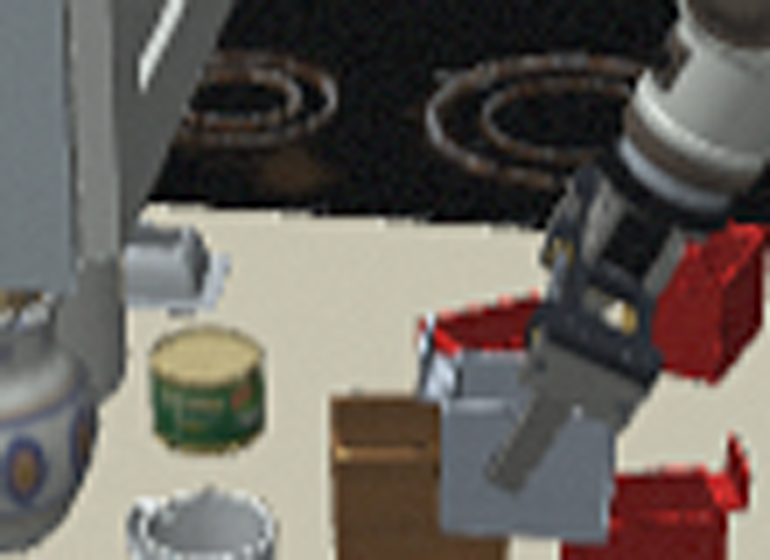

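```bash
python3 -m jog '{"slide":[[-0.5,0.8,0],[-1,1.6,0],[-1.5,2.4,0],[-2,3.2,0],[-2,4.2,0],[-2,5.2,0],[-2,6.2,0],[-2,7.2,0],[-2,8.2,0],[-2,9.2,0],[-2,10.2,0],[-2,11.2,-0.5],[-2,12,-1],[-2,12,-1],[-2,12,-1]],"rot":[[0,0,0],[0,0,0],[0.003,0.05,-0.02],[0.006,0.1,-0.04],[0.01,0.16,-0.06],[0.016,0.22,-0.08],[0.022,0.28,-0.1],[0.028,0.34,-0.12],[0.034,0.4,-0.14],[0.042,0.48,-0.16],[0.05,0.56,-0.174],[0.059,0.633,-0.174],[0.059,0.633,-0.174],[0.059,0.633,-0.174],[0.059,0.633,-0.174]],"hand":[50,50,50,50,50,50,50,50,50,50,50,50,50,50,50]}'
python3 - <<'E'
from rig import arm
from h import *
print(arm.observe()["qpos"])
shot(arm,"side","s10",190,150,110,80,7)
shot(arm,"top","t10",140,140,100,75,7)
from tgt import *
cmd([(-80,-3,36),(-60,-3,36),(-45,-3,36)])
E
```

```text
clock: 14.57
tcp_pos: [0.3968, 0.2965, 0.1862]
tcp_rot: [-179.8, -12.0, 169.8]
ft_force: [-0.3, 0.5, -0.9]
finger_gap: 0.0581
[ 18.93932284   6.14160929  98.83200401   5.67098421  85.6308341
 -61.86996562]
(-80, -3, 36) tcp [0.4191 0.2956 0.1352] slide [0.85, -0.02, -2.13] rot [0.0, -0.001, -0.0]
(-60, -3, 36) tcp [0.4388 0.292  0.1352] slide [1.63, -0.16, -2.13] rot [0.0, -0.001, -0.0]
(-45, -3, 36) tcp [0.4535 0.2894 0.1352] slide [2.22, -0.27, -2.13] rot [0.0, -0.001, -0.0]
```

View pics/s10.png

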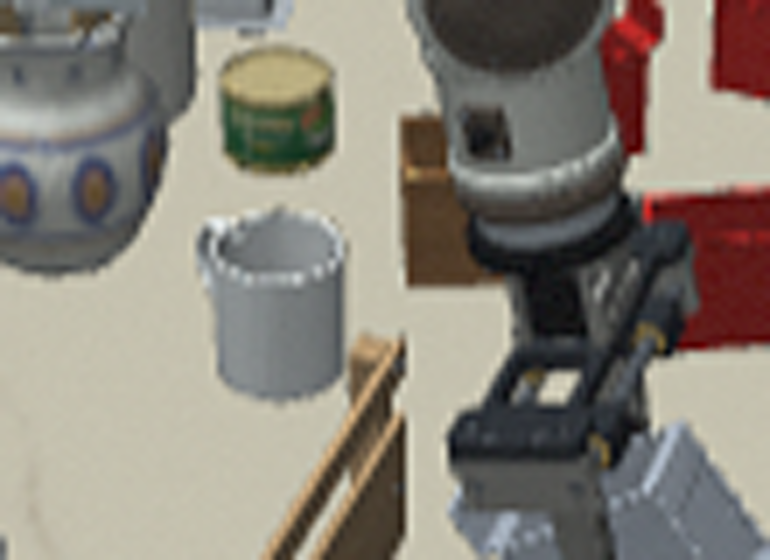

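View pics/t10.png

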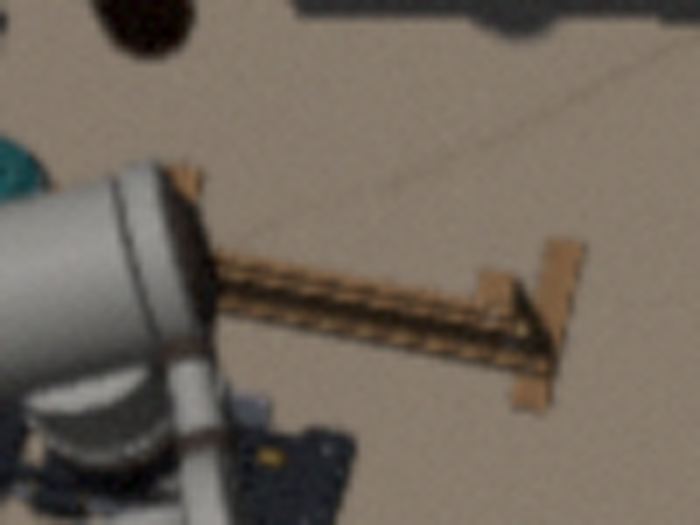

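```bash
python3 -m jog '{"slide":[[0.3,0,-0.7],[0.6,0,-1.4],[0.85,-0.02,-2.13],[1.2,-0.1,-2.13],[1.63,-0.16,-2.13],[1.63,-0.16,-2.13],[1.63,-0.16,-2.13]],"rot":[[0,0,0],[0,0,0],[0,0,0],[0,0,0],[0,0,0],[0,0,0],[0,0,0]],"hand":[50,50,50,50,50,50,50]}'
cat > look.py <<'E'
import sys
from rig import arm
from tgt import *
def mark(tag,x0=195,y0=190,w=95,h=75,k=8):
    s=arm.observe(); p=np.array(s["tcp_pos"]); r=R.from_euler('xyz',s["tcp_rot"],degrees=True)
    Rb=r*R.from_euler('xyz',[180,TILT0,-180],degrees=True).inv(); lip=p+Rb.apply(OFF)
    y=R.from_euler('z',YAW,degrees=True)
    print("clock",s["clock"],"lip in rack",(y.inv().apply(lip-RACK)*1e3).round(1),"bin eul",(y.inv()*Rb).as_euler('xyz',degrees=True).round(1),"F",np.round(s["ft_force"],1),"q",np.round(s["qpos"],0))
    f=np.ascontiguousarray(arm.camera("side")["frame"][:,:,::-1])
    c=cv2.resize(f[y0:y0+h,x0:x0+w],None,fx=k,fy=k,interpolation=cv2.INTER_CUBIC); cv2.imwrite(f"pics/{tag}.png",c)
    def d(P,col):
        q=(proj("side",P)-[x0,y0]+.5)*k-.5; cv2.polylines(c,[q.round().astype(int)],False,col,1)
    for z in(.046,.024,0,-.08): d(RACK+y.apply([[0,.135,z],[0,-.135,z]]),(0,255,0))
    Bn=lambda L: lip+Rb.apply(np.array(L))
    for s_ in(-.029,.029): d(Bn([[0,s_,.004],[-.09,s_,.004],[-.09,s_,-.076],[0,s_,-.076],[0,s_,.004]]),(0,0,255))
    for s_ in(-.022,.022): d(Bn([[0,s_,0],[.014,s_,0],[.014,s_,.03],[.01,s_,.03]]),(255,0,255))
    cv2.imwrite(f"pics/{tag}o.png",c)
if __name__=="__main__": mark(sys.argv[1])
E
python3 look.py s11
```

```text
clock: 15.25
tcp_pos: [0.4396, 0.2916, 0.1366]
tcp_rot: [180.0, -11.7, 169.7]
ft_force: [0.3, -0.6, -1.3]
finger_gap: 0.0578
clock 15.25 lip in rack [-59.1  -0.3  -1.6] bin eul [ 0.  36.  -0.1] F [ 0.3 -0.6 -1.3] q [ 17.  14.  96.   5.  81. -64.]
```

View pics/s11.png

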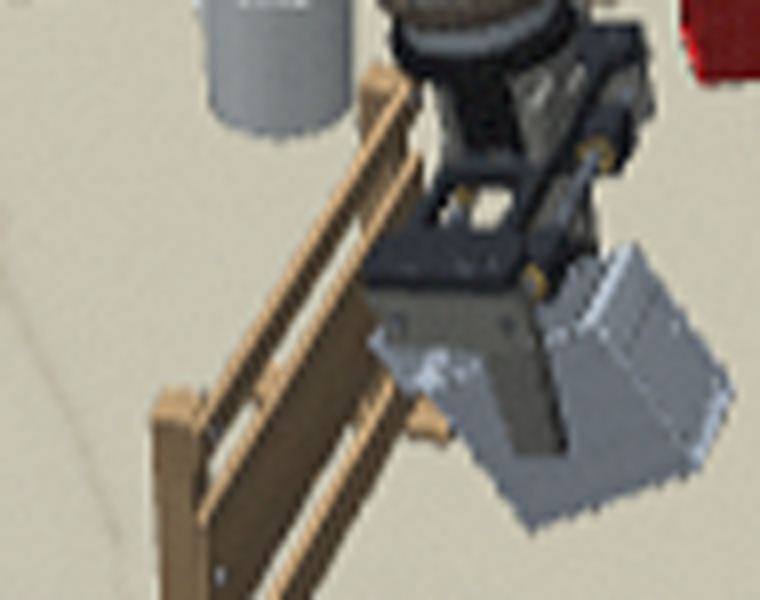

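View pics/s11o.png

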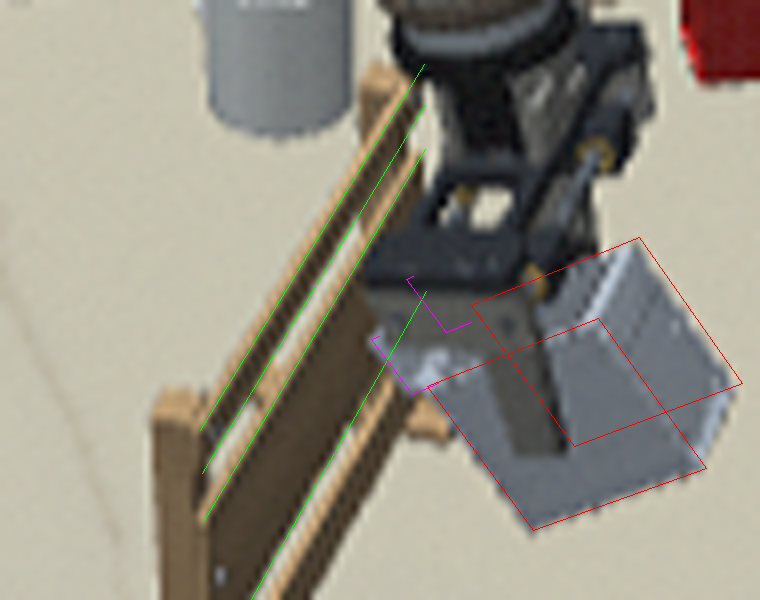

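The bin and rack wireframes match the picture to within about 1 px (prong tip (375,340), slat edge (205,520)–(423,152)). I start the entry path.

Run:
```python
from tgt import *
cmd([(-45,-3,36),(-28,-2,36),(-23,1,36),(-18,4,36)])
```

```text
(-45, -3, 36) tcp [0.4535 0.2894 0.1352] slide [0.58, -0.1, -0.05] rot [-0.0, 0.0, 0.001]
(-28, -2, 36) tcp [0.4703 0.2863 0.1362] slide [1.24, -0.22, -0.01] rot [-0.0, 0.0, 0.001]
(-23, 1, 36) tcp [0.4752 0.2855 0.1392] slide [1.44, -0.25, 0.11] rot [-0.0, 0.0, 0.001]
(-18, 4, 36) tcp [0.4801 0.2846 0.1422] slide [1.64, -0.29, 0.23] rot [-0.0, 0.0, 0.001]
```

```bash
python3 -m jog '{"slide":[[0.3,-0.05,-0.05],[0.58,-0.1,-0.05],[0.8,-0.14,-0.04],[1.02,-0.18,-0.03],[1.24,-0.22,-0.02],[1.24,-0.22,-0.02],[1.24,-0.22,-0.02]],"rot":[[0,0,0],[0,0,0],[0,0,0],[0,0,0],[0,0,0],[0,0,0],[0,0,0]],"hand":[50,50,50,50,50,50,50]}'
python3 look.py s12
python3 - <<'E'
from tgt import *
cmd([(-28,-2,36),(-23,1,36),(-18,4,36)])
E
```

```text
clock: 15.88
tcp_pos: [0.4704, 0.2862, 0.1358]
tcp_rot: [-180.0, -11.7, 169.7]
ft_force: [0.9, 0.0, -1.0]
finger_gap: 0.0581
clock 15.8833 lip in rack [-27.9  -0.1  -2.4] bin eul [-0.  36.  -0.1] F [ 0.9  0.  -1. ] q [ 16.  17.  92.   5.  81. -65.]
(-28, -2, 36) tcp [0.4703 0.2863 0.1362] slide [0.01, 0.0, 0.02] rot [0.0, -0.0, 0.001]
(-23, 1, 36) tcp [0.4752 0.2855 0.1392] slide [0.2, -0.03, 0.14] rot [0.0, -0.0, 0.001]
(-18, 4, 36) tcp [0.4801 0.2846 0.1422] slide [0.4, -0.07, 0.26] rot [0.0, -0.0, 0.001]
```

View pics/s12o.png

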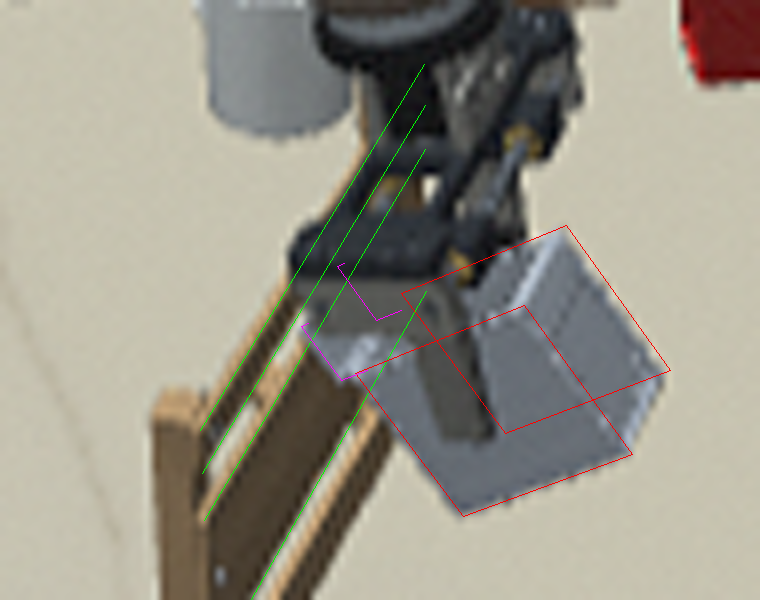

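```bash
python3 -m jog '{"slide":[[0.1,-0.02,0.07],[0.2,-0.03,0.14],[0.3,-0.05,0.2],[0.4,-0.07,0.26],[0.4,-0.07,0.26],[0.4,-0.07,0.26]],"rot":[[0,0,0],[0,0,0],[0,0,0],[0,0,0],[0,0,0],[0,0,0]],"hand":[50,50,50,50,50,50]}'
python3 look.py s13
python3 - <<'E'
from tgt import *
cmd([(-18,4,36),(-16,6.5,36),(-14,9,36)])
E
```

```text
clock: 16.43
tcp_pos: [0.4803, 0.2846, 0.1425]
tcp_rot: [180.0, -11.7, 169.7]
ft_force: [-0.1, 0.5, -0.8]
finger_gap: 0.0579
clock 16.4333 lip in rack [-17.8  -0.    4.3] bin eul [ 0. 36. -0.] F [-0.1  0.5 -0.8] q [ 15.  18.  90.   5.  82. -66.]
(-18, 4, 36) tcp [0.4801 0.2846 0.1422] slide [0.0, 0.0, -0.0] rot [-0.0, -0.0, 0.001]
(-16, 6.5, 36) tcp [0.4821 0.2842 0.1447] slide [0.08, -0.01, 0.1] rot [-0.0, -0.0, 0.001]
(-14, 9, 36) tcp [0.484  0.2839 0.1472] slide [0.16, -0.03, 0.2] rot [-0.0, -0.0, 0.001]
```

View pics/s13o.png

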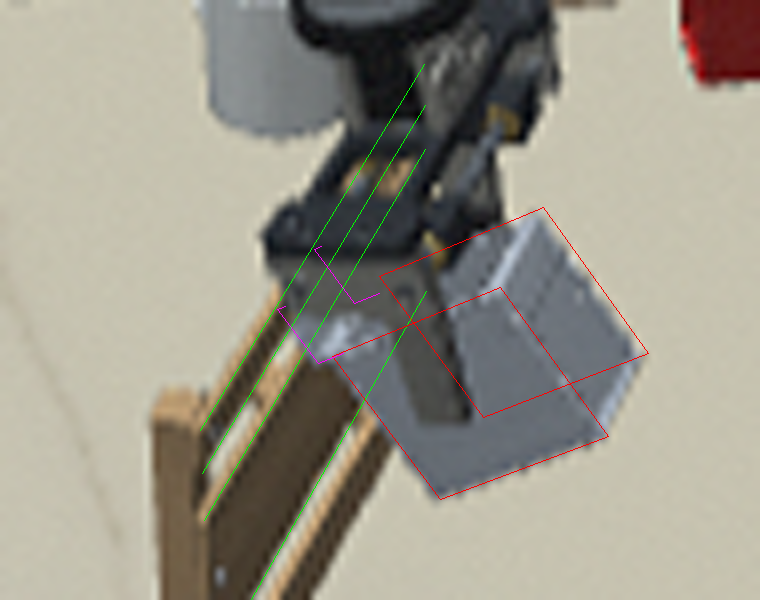

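```bash
python3 -m jog '{"slide":[[0.05,-0.01,0.06],[0.1,-0.02,0.12],[0.16,-0.03,0.2],[0.16,-0.03,0.2],[0.16,-0.03,0.2]],"rot":[[0,0,0],[0,0,0],[0,0,0],[0,0,0],[0,0,0]],"hand":[50,50,50,50,50]}'
python3 look.py s14
python3 - <<'E'
from tgt import *
cmd([(-12.5,9,33),(-11,9,30),(-10,8.5,27),(-9,8,24),(-8.5,7.5,21),(-8,7,18)])
E
```

```text
clock: 16.9
tcp_pos: [0.4843, 0.2838, 0.1476]
tcp_rot: [180.0, -11.7, 169.7]
ft_force: [0.3, -0.9, -2.8]
finger_gap: 0.0577
clock 16.9 lip in rack [-13.7  -0.    9.4] bin eul [ 0. 36. -0.] F [ 0.3 -0.9 -2.8] q [ 15.  18.  89.   5.  83. -66.]
(-12.5, 9, 33) tcp [0.4862 0.2835 0.1445] slide [0.08, -0.01, -0.11] rot [-0.009, -0.052, 0.001]
(-11, 9, 30) tcp [0.4885 0.2831 0.1419] slide [0.17, -0.03, -0.22] rot [-0.019, -0.103, 0.001]
(-10, 8.5, 27) tcp [0.4904 0.2827 0.1388] slide [0.25, -0.04, -0.34] rot [-0.028, -0.155, 0.001]
(-9, 8, 24) tcp [0.4925 0.2823 0.1358] slide [0.33, -0.06, -0.46] rot [-0.037, -0.206, 0.001]
(-8.5, 7.5, 21) tcp [0.4942 0.282  0.1329] slide [0.4, -0.07, -0.58] rot [-0.047, -0.258, 0.001]
(-8, 7, 18) tcp [0.496  0.2817 0.13  ] slide [0.47, -0.08, -0.7] rot [-0.056, -0.309, 0.001]
```

```bash
python3 -m jog '{"slide":[[0.04,0,-0.06],[0.08,-0.01,-0.12],[0.12,-0.02,-0.18],[0.17,-0.03,-0.23],[0.21,-0.03,-0.29],[0.25,-0.04,-0.35],[0.33,-0.06,-0.47],[0.33,-0.06,-0.47],[0.33,-0.06,-0.47]],"rot":[[-0.005,-0.026,0],[-0.009,-0.052,0.001],[-0.014,-0.078,0.001],[-0.019,-0.103,0.001],[-0.024,-0.129,0.001],[-0.028,-0.155,0.001],[-0.037,-0.206,0.001],[-0.037,-0.206,0.001],[-0.037,-0.206,0.001]],"hand":[50,50,50,50,50,50,50,50,50]}'
python3 look.py s15
python3 - <<'E'
from tgt import *
cmd([(-9,8,24),(-8.5,7.5,21),(-8,7,18),(-7,6,15),(-6,5,12)])
E
```

```text
clock: 17.7
tcp_pos: [0.4916, 0.2824, 0.1355]
tcp_rot: [-180.0, 0.2, 169.8]
ft_force: [0.5, -0.0, -1.2]
finger_gap: 0.0578
clock 17.7 lip in rack [-9.8 -0.   7.6] bin eul [-0.  24.1  0.1] F [ 0.5 -0.  -1.2] q [ 18.  12.  98.  -0.  70. -62.]
(-9, 8, 24) tcp [0.4925 0.2823 0.1358] slide [0.01, -0.0, 0.0] rot [-0.001, -0.001, -0.0]
(-8.5, 7.5, 21) tcp [0.4942 0.282  0.1329] slide [0.08, -0.01, -0.11] rot [-0.01, -0.053, -0.0]
(-8, 7, 18) tcp [0.496  0.2817 0.13  ] slide [0.15, -0.03, -0.23] rot [-0.019, -0.105, -0.0]
(-7, 6, 15) tcp [0.4984 0.2813 0.1267] slide [0.25, -0.05, -0.36] rot [-0.028, -0.156, -0.0]
(-6, 5, 12) tcp [0.501  0.2808 0.1234] slide [0.35, -0.06, -0.49] rot [-0.038, -0.208, -0.0]
```

View pics/s15o.png

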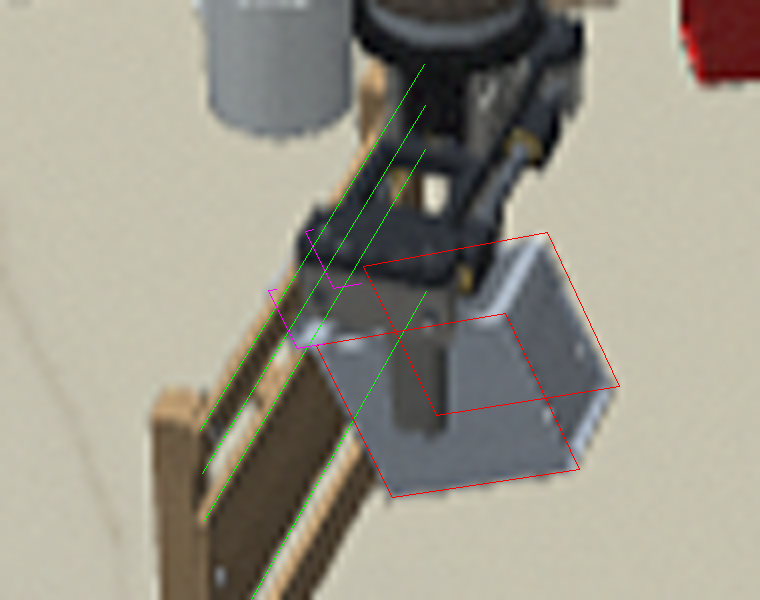

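```bash
python3 -m jog '{"slide":[[0.04,0,-0.06],[0.08,-0.01,-0.11],[0.12,-0.02,-0.17],[0.16,-0.03,-0.23],[0.21,-0.04,-0.3],[0.26,-0.05,-0.36],[0.36,-0.06,-0.49],[0.36,-0.06,-0.49],[0.36,-0.06,-0.49]],"rot":[[-0.005,-0.026,0],[-0.01,-0.053,0],[-0.014,-0.079,0],[-0.019,-0.105,0],[-0.024,-0.13,0],[-0.028,-0.156,0],[-0.038,-0.208,0],[-0.038,-0.208,0],[-0.038,-0.208,0]],"hand":[50,50,50,50,50,50,50,50,50]}'
python3 look.py s16
python3 - <<'E'
from tgt import *
cmd([(-6,5,12),(-5,4.5,9),(-4,4,6),(-3,3,3),(-2,2,0)])
E
```

```text
clock: 18.5
tcp_pos: [0.5007, 0.2808, 0.1232]
tcp_rot: [-180.0, 12.2, 169.8]
ft_force: [0.7, -0.6, -0.8]
finger_gap: 0.0578
clock 18.5 lip in rack [-6.3  0.   4.7] bin eul [-0.  12.1  0. ] F [ 0.7 -0.6 -0.8] q [ 21.   7. 105.  -7.  57. -56.]
(-6, 5, 12) tcp [0.501  0.2808 0.1234] slide [-0.01, -0.0, -0.01] rot [0.0, -0.001, -0.0]
(-5, 4.5, 9) tcp [0.5036 0.2803 0.1208] slide [0.1, -0.02, -0.12] rot [-0.009, -0.053, -0.0]
(-4, 4, 6) tcp [0.5064 0.2798 0.1182] slide [0.21, -0.04, -0.22] rot [-0.018, -0.104, -0.0]
(-3, 3, 3) tcp [0.5093 0.2793 0.1153] slide [0.32, -0.06, -0.34] rot [-0.028, -0.156, -0.0]
(-2, 2, 0) tcp [0.5123 0.2788 0.1124] slide [0.44, -0.08, -0.45] rot [-0.037, -0.207, -0.0]
```

View pics/s16o.png

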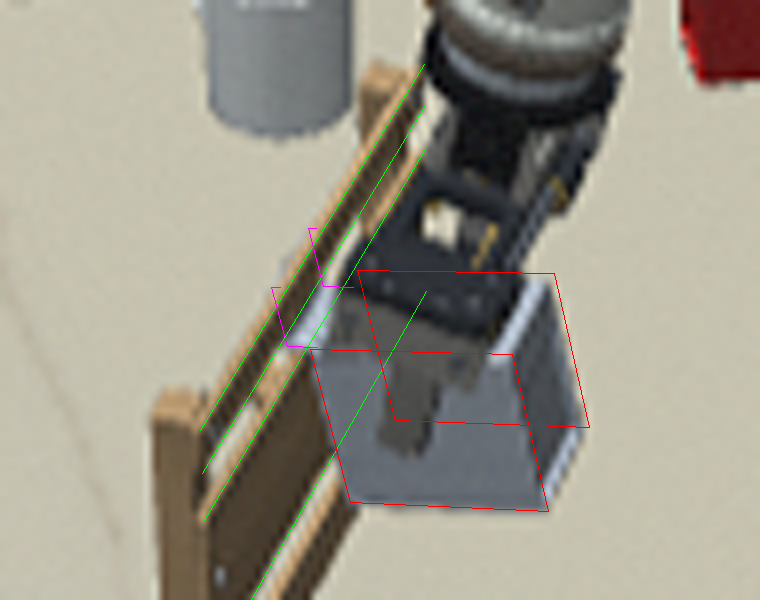

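```bash
python3 -m jog '{"slide":[[0.05,-0.01,-0.06],[0.1,-0.02,-0.12],[0.15,-0.03,-0.17],[0.21,-0.04,-0.22],[0.26,-0.05,-0.28],[0.32,-0.06,-0.34],[0.38,-0.07,-0.4],[0.44,-0.08,-0.45],[0.44,-0.08,-0.45],[0.44,-0.08,-0.45]],"rot":[[-0.005,-0.026,0],[-0.009,-0.053,0],[-0.014,-0.079,0],[-0.018,-0.104,0],[-0.023,-0.13,0],[-0.028,-0.156,0],[-0.032,-0.18,0],[-0.037,-0.207,0],[-0.037,-0.207,0],[-0.037,-0.207,0]],"hand":[50,50,50,50,50,50,50,50,50,50]}'
python3 look.py s17
```

```text
clock: 19.38
tcp_pos: [0.5124, 0.2787, 0.1125]
tcp_rot: [-180.0, 24.2, 169.8]
ft_force: [-0.4, 0.3, -1.7]
finger_gap: 0.0577
clock 19.3833 lip in rack [-1.8  0.   2. ] bin eul [-0.   0.1 -0. ] F [-0.4  0.3 -1.7] q [ 24.   5. 112. -19.  45. -44.]
```

View pics/s17o.png

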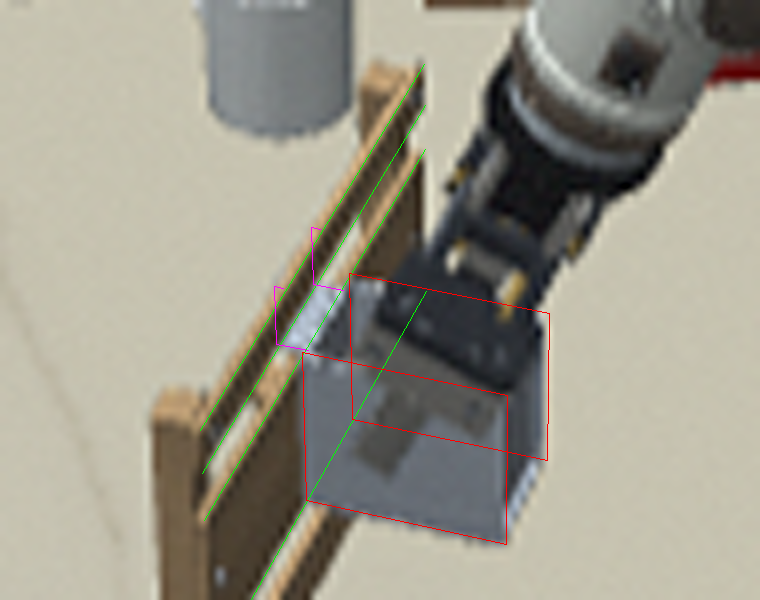

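```bash
python3 -m jog '{"slide":[[0,0,-0.04],[0,0,-0.07],[0,0,-0.07],[0,0,-0.07]],"rot":[[0,0,0],[0,0,0],[0,0,0],[0,0,0]],"hand":[50,50,50,50]}' 20
```

```text
clock: 19.77
tcp_pos: [0.513, 0.2788, 0.1112]
tcp_rot: [180.0, 24.3, 169.7]
ft_force: [-1.0, 0.2, -1.6]
finger_gap: 0.0578
```

```bash
python3 -m jog '{"slide":[[0,0,0],[0,0,0],[0,0,0],[0,0,0],[0,0,0],[0,0,0],[0,0,0]],"rot":[[0,0,0],[0,0,0],[0,0,0],[0,0,0],[0,0,0],[0,0,0],[0,0,0]],"hand":[80,80,80,80,80,80,80]}' 20
python3 look.py s18
```

```text
clock: 20.35
tcp_pos: [0.513, 0.2788, 0.1112]
tcp_rot: [180.0, 24.3, 169.7]
ft_force: [-1.0, -0.7, 0.1]
finger_gap: 0.0802
clock 20.35 lip in rack [-1.2  0.1  0.8] bin eul [ 0.  0. -0.] F [-1.  -0.7  0.1] q [ 24.   5. 112. -19.  44. -44.]
```

View pics/s18.png

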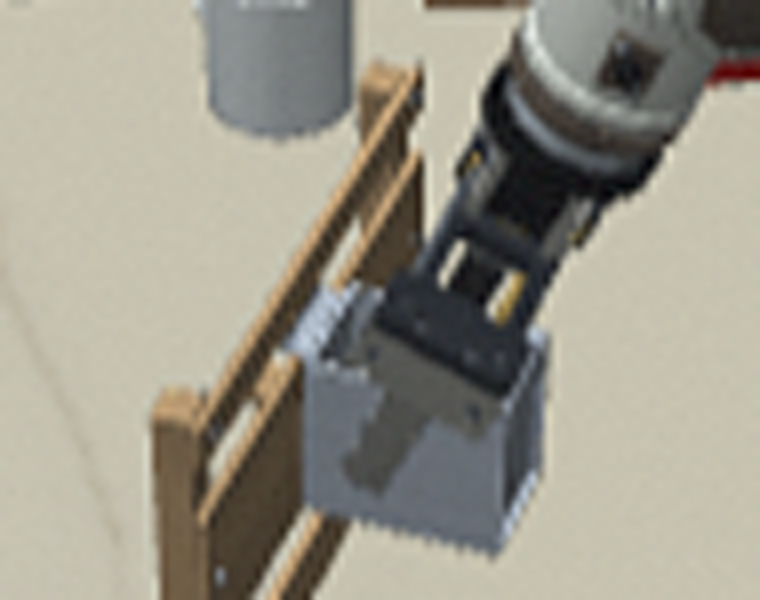

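The bin hangs by itself with the fingers open. I back out along the tool axis.

```bash
python3 -m jog '{"slide":[[-0.1,0.02,0.23],[-0.2,0.04,0.45],[-0.4,0.07,0.9],[-0.6,0.11,1.4],[-0.9,0.16,2],[-1.2,0.2,2.7],[-1.5,0.27,3.4],[-1.9,0.35,4.3],[-2.4,0.4,5.4],[-3,0.4,6],[-4,0,6],[-4,-1,6],[-4,-2,6],[-4,-2,6],[-4,-2,6]],"rot":[[0,0,0],[0,0,0],[0,0,0],[0,0,0],[0,0,0],[0,0,0],[0,0,0],[0,0,0],[0,0,0],[0,0,0],[0,0,0],[0,0,0],[0,0,0],[0,0,0],[0,0,0]],"hand":[85,85,85,85,85,85,85,85,85,85,85,85,85,85,85]}' 20
python3 - <<'E'
from rig import arm
from h import *
shot(arm,"side","s19",195,190,95,75,8)
shot(arm,"top","t19",140,140,100,75,7)
E
```

```text
clock: 21.65
tcp_pos: [0.413, 0.2283, 0.2621]
tcp_rot: [179.9, 24.3, 169.6]
ft_force: [-0.3, 0.5, -0.9]
finger_gap: 0.0852
```

View pics/s19.png

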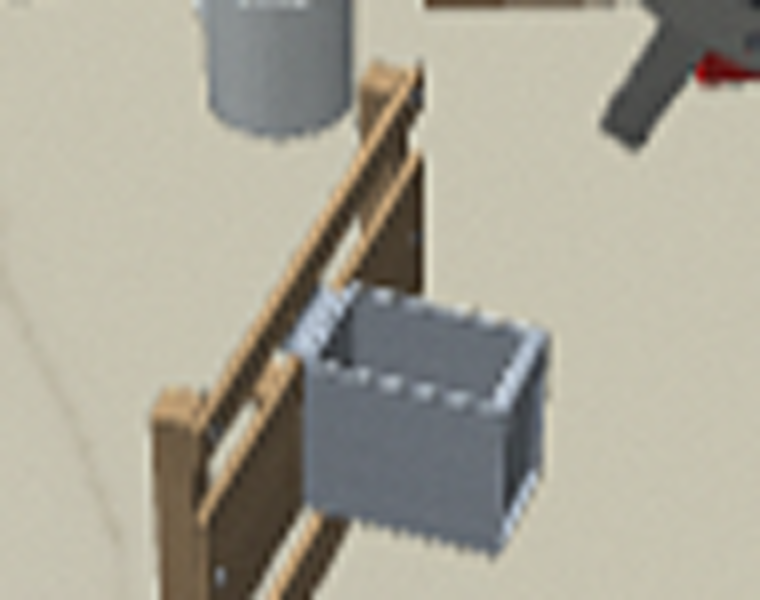

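View pics/t19.png

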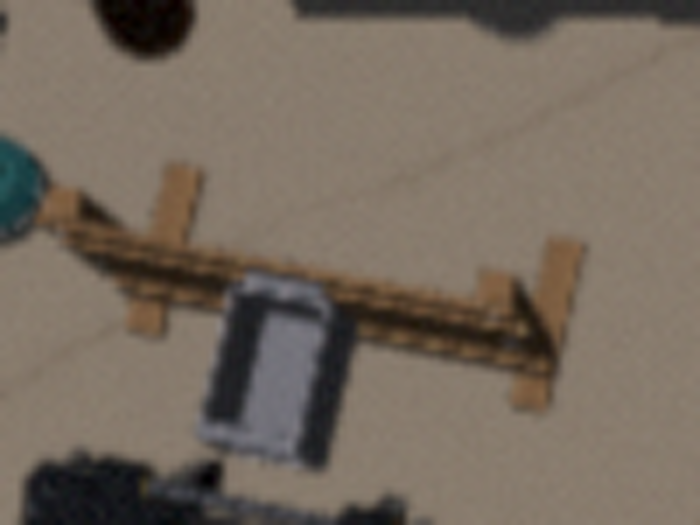

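View pics/s19_full.png

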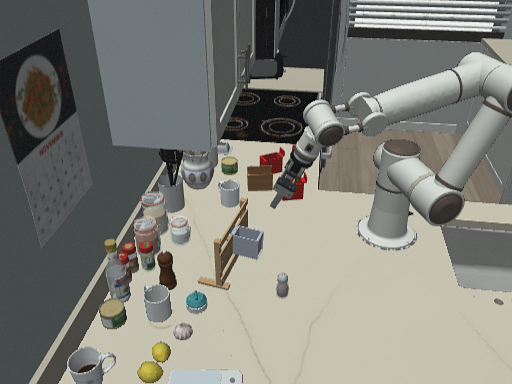

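Run:
```python
from rig import arm
print(arm.close_job())
```

```text
the job is handed in; nothing more can be done
None
```

The steel bin is hanging on the slat rack, about midway along, level with its back against the slats. The job is handed in, and the last clock reading before that was 21.65 s of the 67 s allowed.

**What I did**
- I lifted the bin from the wooden box by its thick front rim, stood it upright on open worktop at about x 0.476, y 0.00 and let go.
- I gripped it again across its sides with the tool leaning 24°. I tilted it 36° front up, took the lip through the upper gap along the given path, rotated it down to level, let go and backed away.

**Last checks**
- **Hang:** the final pictures show the bin hanging by itself, level within the picture's resolution, with its back against the slats, near the middle of the rack. The lip's shelf is in the gap with the prong behind the top slat.
- **Robot clear:** the gripper is open and well away from the bin, with the wrist force reading near zero.
- **Bystanders:** tin, mug and shaker look unmoved in the final side picture. I did not re-measure them.

**What disagreed**
- **Camera views:** the side and top views put the box about 7 mm apart in x. The rim grasp between those two positions went in cleanly.
- **Set-down position:** I moved the bin about 50 mm sideways before setting it down, because the first spot was too close to the rack end for the gripper.
- **Forces:** setting the bin down registered about 10 N. The highest reading on the rack was about 3 N, a possible light touch of the top slat. Forces were read only at the end of each move, so brief peaks would not show.

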